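# Fit the grating plate and hold the grater over the pot

### The arm

A 6-joint arm with a two-finger parallel gripper is mounted at the origin on a cart in front of the work surface, level with it; the furniture and walls round the work are solid. World frame = base frame: x ahead of the robot, y to its left, z up, the work surface at z = 0. Lengths are in m, angles in rad, forces in N, time in s.
With the tool pointing down it reaches from about 0.35 to 0.775 m from the base axis. Payload 5.5 kg.
Tool frame: the origin (TCP) lies at the very end of the fingers, on their centre line; the grasp point (between the pads) lies 19 mm behind it; z points along the fingers, y is the direction in which the jaws open and shut (so a half turn about z gives the same grasp; the last joint's range is limited). The gripper opens to 85 mm and grips with 20 to 120 N. Pads are 22 mm wide; open, the fingers measure 114 mm over their backs; the gripper's body (76 mm by 85 mm) begins 54 mm behind the grasp point. The pads swing forward as they close: fully open they stand 13 mm farther back than shut.
Start: joints at [1.179, 0.313, 0.046, 1.304, 0, 1.431], TCP at [0.143, 0.557, 0.231] pointing down, gripper open.
Joint ranges: [-2.76, 2.76], [-0.86, 1.69], [-1.03, 1.26], [-2.2, 2.34], [-1.47, 1.5], [-3.14, 3.14]. Speed limits (rad/s): [2.57, 2.57, 3.14, 3.14, 3.14, 3.14].

### API

Orientations are given as a rotation vector (axis times angle).
In Python, from bench import monitor, cams, workorder gives the robot as it stands.
- The arm moves only by the tool move_arm, never from a script. Its arguments are lists of equal length, an entry for each row: "travel": the shift along the tool's x, y, z in units of 1 m (1.0 is 1 m), a list of three; "twist": the turn about the tool's z in units of 45 degrees (1.0 is 45 degrees). A call has 1 to 20 rows; each row is the pose to reach, as a shift and turn from the pose commanded when the call began, along the tool's axes at that moment; what a row does not reach only later rows make up. A row lasts 1/10 s, in which the tool goes at most 50 mm and 8.59 degrees, less where a joint would pass 70% of its speed; a pose out of reach is approached as far as the arm can. A call with a number of a shift or a turn outside -1 to 1 is refused whole. A call with a gripper value outside its range is refused whole. "claw" is the closure, from 0 (fully open) to 1 (shut), set as the call begins (left out, the last holds). The fingers move at their own pace and stop on an object; "grip_force" is the grip in N (left out, the last holds). Time passes only in rows, so rows that repeat a pose let the fingers close. It gives the time, the measured TCP pose, the force and the opening at its end, in the units of the state.
- monitor.get_obs(): the state, without advancing time (a new reading comes with each control period).
- cams.grab_frame(name): name is "side" or "top" or "wrist"; returns a dict with "image" (384x512x3 uint8, blue, green, red), "vfov" (degrees; the focal length in pixels is half the picture's height over the tangent of half this angle, whatever the lens; pixels are square), "cx", "cy" (the principal point, pixels), "k1" (the pictures are not rectified: a ray, as slopes to the right and down, at radius r is drawn at 1 + k1 r^2 times it, then the intrinsics apply), "rvec" (rotation vector, rad) and "tvec" (3), from world to camera coordinates, as OpenCV has them. Camera axes: x right, y down, z forward; pixel columns grow to the right and rows downward; lengths in m; the calibration is good to about 2 mm. A picture is of the moment at which its call begins. There is no depth.
- workorder.close_job(): hands the job in, once; it reports no verdict.
The state is a dict: "time": time; "joints": joint angles; "joint_vel": joint speeds; "effort": joint torques, N m; "ee_pos": TCP position; "eef_rot": TCP orientation; "ft_force": force on the tool from outside, world axes, zero at the start; "wrist_torque": the same for the moment, N m; "width": finger opening in m.
Only numpy, scipy, OpenCV 4.12 (cv2) and the standard library are available. Lean on these libraries where they do the work, as an engineer would, in place of code of your own. Each camera call takes 0.05 s, during which the arm holds its last target.

### The job

Take the grating plate (rows of round holes, wide finger tab) out of its stand and slide it down into the empty channel on the open face of the standing box grater until it is fully home, and let go of it. Then lift the grater by its handle bar and finish holding it still and upright in the air, centred over the open pot (the one without a lid) with its underside about 5 cm above the pot's rim, turned so that the newly fitted plate is on the robot's side and parallel to the line through the two pot handles: the program ends while holding the grater there. Do not tip the grater over, leave the slicing plate in the stand and do not shift the open pot, the small tea carton or the spice jar.

Things in the scene. Friction and masses are not known exactly. Their poses are not given: they have to be found in the camera images.
- grater: Loose box grater, 0.35 kg, 112 mm (x) by 111 (y) by 111 high without the loose plate, standing on the worktop: steel sides 78 mm high, fixed perforated face at the back (+x), open front (-x, roughly toward the robot) with an upright black channel at each side for the plate, black handle bar on top. Origin: centre of the underside; z up.
- grater_channel (a point): Centre of the channel's mouth: x = -46 mm, y = 0, 89 mm above the grater's underside; grater's axes. From above it takes a plate 92 mm wide, 5 thick: gap 7.5 mm (x), flared to about 16 over the top 12 mm; side play 2.5 mm each way (y). A sill 8 mm above the underside stops it: home, the plate's centre is 10 mm below this point, its tab's top 61 mm above it.
- grater_handle (a point): Centre of the grater's handle bar: x = +10 mm, y = 0, 104 mm above the grater's underside; grater's axes. The bar runs along x, 86 mm long, 16 wide (y), 14 high, free beneath between its two end posts (70 mm). Gripped across y. The home plate's tab stands 56 mm in front of this point, its top 46 mm higher.
- grating_plate: The grating plate; origin: centre of its lower edge, z up, x across its thickness.
- grating_plate_center (a point): Centre of the loose steel grating plate (0.09 kg): 5 mm thick (x), 92 wide (y), 142 high (z); from 9 to 71 mm above the centre it is a flat finger tab 44 mm wide, gripped across its thickness. Rows of round holes; faces alike, either may face out. Starts upright (within 3 degrees) in the near or far slot of the stand, which holds its lower 45 mm: lift it straight up.
- slicing_plate_center (a point): Centre of the other plate in the stand, of the same size and thickness but with one slit across and a narrow tab, 22 mm wide. Parallel to the grating plate, 70 mm from it; to be left there.
- plate_stand: Fixed stand: wooden base 116 mm (x) by 114 (y), 10 thick, black slot ends up to 55 mm; slots at x = -35 and +35 mm, in which the plates stand on the base, width along y. Origin: centre of the underside.
- pot: Open steel pot, loose, about 1 kg, 220 mm across, rim 110 mm above its underside; two dark side handles at y = +140 and -140 mm, level with the rim. Origin: centre of the underside; x points away from the robot (within 25 degrees), z up.
- tea_box: Small carton, 102 x 53 x 60 mm, behind the work, to be left alone. Origin: centre of the underside.
- spice_jar: Spice jar with screw cap, 42 mm across, 108 high, to be left alone. Origin: centre of the underside.

How it is judged:
On the way:
1. the grating plate is fully home in the grater's channel, let go, and the grater stands upright on the worktop (x of grating_plate_center in the frame of grater between -0.05 and -0.042 m and y of grating_plate_center in the frame of grater between -0.005 and 0.005 m and z of grating_plate_center in the frame of grater between 0.075 and 0.083 m and angle between the x axis of grating_plate_center and the x axis of grater, either way round below 0.09 rad and angle between the z axis of grating_plate_center and the z axis of grater, either way round below 0.09 rad and height (world z) of grater below 0.008 m and angle between grater's own z axis and vertical below 0.06 rad and contact force between grating_plate and the fingers below 0.1 N), for 0.2 s.
At the end, for the whole second after the job is handed in: Held still over the pot: centre within 30 mm of its axis, underside 25 to 75 mm above the rim, upright within 8 deg, new plate on the robot's side, parallel to the pot handles' line within 11 deg, home within 4 mm, untouched by the fingers; pot upright, slicing plate in its stand (x of grating_plate_center in the frame of grater between -0.05 and -0.042 m and y of grating_plate_center in the frame of grater between -0.005 and 0.005 m and z of grating_plate_center in the frame of grater between 0.075 and 0.083 m and angle between the x axis of grating_plate_center and the x axis of grater, either way round below 0.09 rad and angle between the z axis of grating_plate_center and the z axis of grater, either way round below 0.09 rad and horizontal distance between grater and pot below 0.03 m and z of grater in the frame of pot between 0.135 and 0.185 m and angle between grater's own z axis and vertical below 0.14 rad and angle between the x axis of grater and the x axis of pot, either way round below 0.2 rad and x of grating_plate_center in the frame of pot below -0.01 m and contact force between grater and the fingers above 1 N and contact force between grating_plate and the fingers below 0.5 N and linear speed of grater below 0.03 m/s and angle between pot's own z axis and vertical below 0.05 rad and angle between slicing_plate_center's own z axis and vertical below 0.15 rad and z of slicing_plate_center in the frame of plate_stand below 0.09 m); the arm keeps its last pose, push and grip.
It fails at once if the grater is tipped over (angle between grater's own z axis and vertical above 0.6 rad).
It fails at once if the slicing plate is taken out or shifted (distance of slicing_plate_center from where it was at the start of the episode above 0.03 m).
It fails at once if the pot is shifted (distance of pot from where it was at the start of the episode above 0.03 m).
It fails at once if the tea carton is shifted (distance of tea_box from where it was at the start of the episode above 0.03 m).
It fails at once if the spice jar is shifted (distance of spice_jar from where it was at the start of the episode above 0.03 m).
It also fails if it takes over 58 s, if anything falls off the work surface, if the arm or the gripper's body presses on something with over 40 N, if the wrist force passes 120 N, or if a joint passes its speed limit or range.

## Working session

There is one attempt and no reset: what is moved stays moved. The work goes in short steps, Python scripts to look and compute and a tool call to move; the robot and the scene stay as the last step left them, time stands still between calls to the robot, and variables do not carry over. Pictures are saved under pics/ and viewed, and the job is handed in when it is done.

Besides the shell and the picture viewer there is one more tool, called after "Request:" by a JSON object that holds its "op" and its "data", one argument or row to a line. move_arm: Moves the arm, as the interface text tells. Shifts and turns lie within -1 to 1; 1 stands for 1 m of shift or 45 degrees of turn. Its arguments: {"type":"object","properties":{"travel":{"type":"array"},"twist":{"type":"array"},"claw":{"type":"number"},"grip_force":{"type":"number"}},"required":["travel","twist"]}

```bash
mkdir -p pics; ls; cat > h.py <<'E'
import numpy as np, cv2, pickle
from bench import monitor, cams, workorder
def grab(n, save=None):
    f=cams.grab_frame(n)
    if save:
        cv2.imwrite(f'pics/{save}.png',f['image']); pickle.dump(f,open(f'pics/{save}.pkl','wb'))
    return f
def load(s): return pickle.load(open(f'pics/{s}.pkl','rb'))
def KD(f):
    fl=192/np.tan(np.radians(f['vfov'])/2)
    return np.array([[fl,0,f['cx']],[0,fl,f['cy']],[0,0,1.]]), np.array([f['k1'],0,0,0.])
def proj(f,P):
    K,D=KD(f); return cv2.projectPoints(np.asarray(P,float).reshape(-1,3),np.asarray(f['rvec'],float),np.asarray(f['tvec'],float),K,D)[0].reshape(-1,2)
def ray(f,uv):
    K,D=KD(f); n=cv2.undistortPoints(np.asarray(uv,float).reshape(-1,1,2),K,D).reshape(-1,2)
    R=cv2.Rodrigues(np.asarray(f['rvec'],float))[0]; c=-R.T@np.asarray(f['tvec'],float).ravel()
    d=np.c_[n,np.ones(len(n))]@R
    return c,d
def atz(f,uv,z):
    c,d=ray(f,uv); return c+d*((np.asarray(z)-c[2])/d[:,2])[:,None]
def crop(s,x0,y0,x1,y1,k,out):
    im=load(s)['image'][y0:y1,x0:x1]; im=cv2.resize(im,None,fx=k,fy=k,interpolation=cv2.INTER_CUBIC)
    for x in range((x0+19)//20*20,x1,20):
        cv2.line(im,((x-x0)*k,0),((x-x0)*k,5),(0,0,255),1); cv2.putText(im,str(x),((x-x0)*k,15),0,.35,(0,0,255),1)
    for y in range((y0+19)//20*20,y1,20):
        cv2.line(im,(0,(y-y0)*k),(5,(y-y0)*k),(0,0,255),1); cv2.putText(im,str(y),(6,(y-y0)*k+4),0,.35,(0,0,255),1)
    cv2.imwrite(f'pics/{out}.png',im)
E
python3 - <<'E'
from h import *
o=monitor.get_obs(); print(o)
for n in ['side','top','wrist']:
    f=grab(n,n+'0'); print(n,{k:v for k,v in f.items() if k!='image'})
    c,d=ray(f,[[256,192]]); print(c,d)
E
```

```text
pics
{'time': 0.0, 'joints': array([ 1.17942581e+00,  3.14023091e-01,  4.49584894e-02,  1.30358673e+00,
       -2.24792244e-05,  1.43117721e+00]), 'joint_vel': array([ 1.70948005e-03, -2.12560584e-03,  5.51985594e-05,  7.41548280e-04,
       -1.11019256e-03, -5.76789760e-04]), 'effort': array([-1.10422036e-03, -4.80626464e+01,  2.98533797e+01,  1.92818017e-02,
       -2.21590808e-04, -2.07611157e-05]), 'ee_pos': array([0.14306049, 0.55638586, 0.23038758]), 'eef_rot': array([-3.94348134e-01, -3.11627411e+00,  2.82058290e-03]), 'ft_force': array([ 0.31880042, -0.39565462,  0.23878481]), 'wrist_torque': array([0.00028773, 0.03379652, 0.00430544]), 'width': 0.08537737196437561}
side {'vfov': 51.410124759972724, 'cx': 256.94914859427024, 'cy': 188.72793418519737, 'k1': -0.12961691456703772, 'rvec': array([1.9369748 , 0.02614449, 0.01179762]), 'tvec': array([-0.58023657,  0.07623368,  1.19860379])}
[ 0.58342227 -1.08443152  0.51260495] [[-0.00651137  0.93066867 -0.36590489]]
top {'vfov': 51.48515147572372, 'cx': 252.5257245239396, 'cy': 187.60353538346064, 'k1': -0.07813349730251912, 'rvec': array([ 2.18925723, -2.17877167,  0.05930176]), 'tvec': array([-0.02726454,  0.58543134,  0.94225733])}
[ 0.52396574 -0.03408622  0.97755824] [[ 0.05312071  0.00125016 -0.99868647]]
wrist {'vfov': 71.6615682793728, 'cx': 254.60854404484581, 'cy': 189.45230116857843, 'k1': -0.020552636195845443, 'rvec': array([-2.26130296, -1.75469809, -0.29318394]), 'tvec': array([-0.57510125, -0.04294634,  0.38090952])}
[0.06166524 0.57867863 0.37283553] [[ 0.32681522 -0.08041344 -0.9417243 ]]
```

View pics/side0.png

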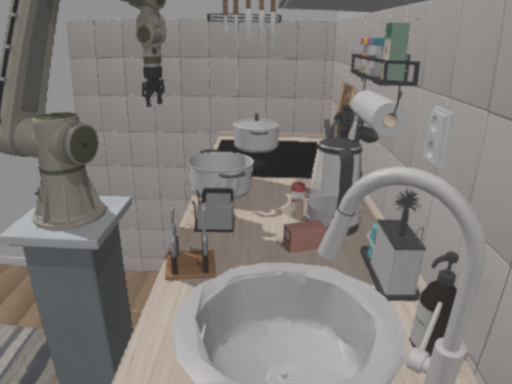

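View pics/top0.png

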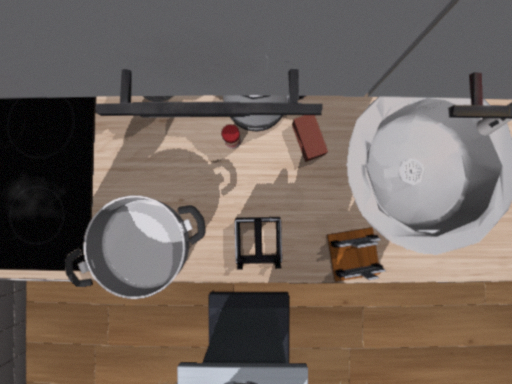

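View pics/wrist0.png

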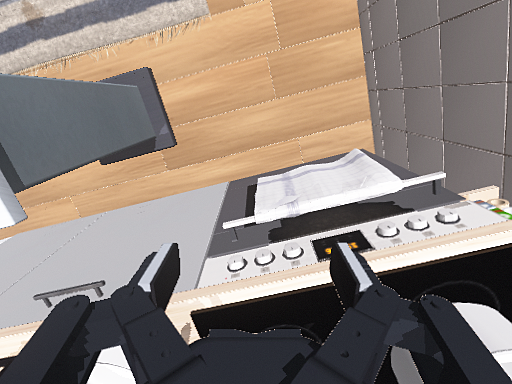

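```bash
python3 - <<'E'
from h import *
crop('top0',220,200,400,290,4,'c1')
crop('top0',55,185,215,305,5,'c2')
crop('side0',155,150,255,285,5,'c3')
E
```

```text
(no output)
```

View pics/c1.png

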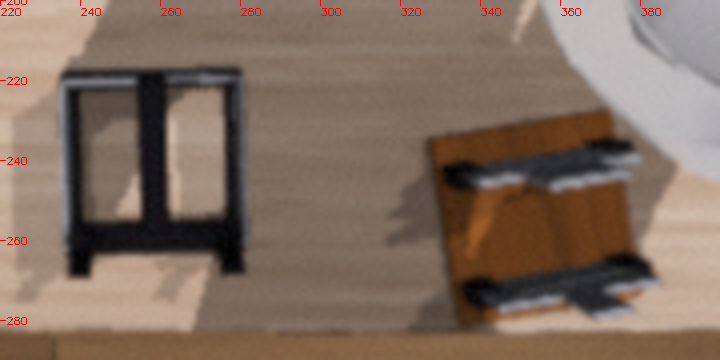

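View pics/c2.png

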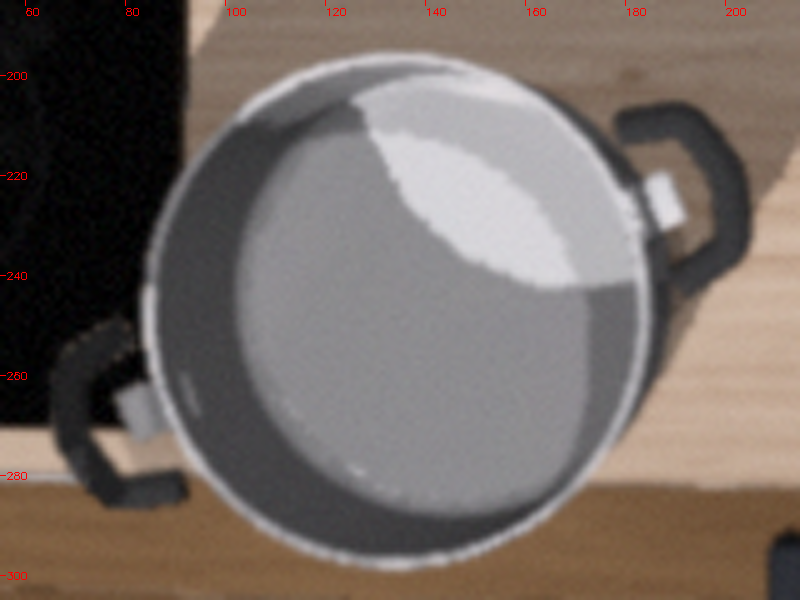

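View pics/c3.png

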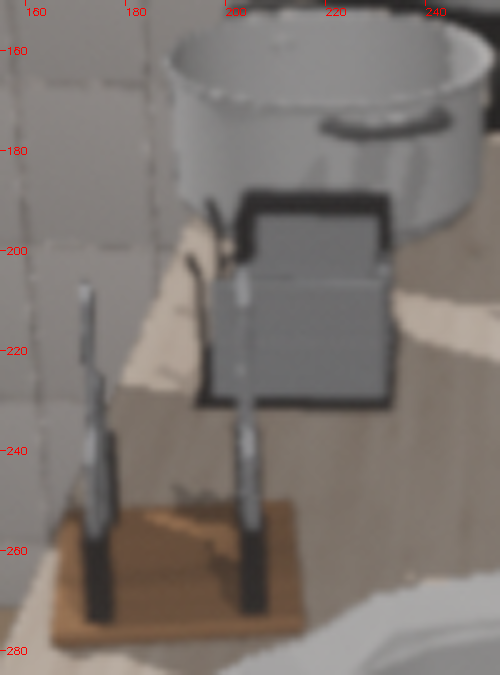

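```bash
python3 - <<'E'
from h import *
f=load('top0')
print('stand',atz(f,[[328,235],[372.5,228],[336,280]],.01))
print('far tab top',atz(f,[[354.5,247],[376,244.5]],.15))
print('near tab top',atz(f,[[364,280],[376,279]],.15))
print('grater handle z.111',atz(f,[[255,220],[261,220],[255,255],[261,255]],.111))
print('grater corners z.11/.089',atz(f,[[236,218],[280,217],[237,268],[280,267]],.089))
print('pot rim L R T B',atz(f,[[84,250],[184.5,240],[134,196],[133,298]],.11))
print('pot handle bracket',atz(f,[[86,268],[190,225]],.11), atz(f,[[68,268],[201,224]],.11))
E
```

```text
stand [[ 0.47192244 -0.20772863  0.01      ]
 [ 0.48899385 -0.31660425  0.01      ]
 [ 0.36362104 -0.22692624  0.01      ]]
far tab top [[ 0.45474164 -0.23771008  0.15      ]
 [ 0.45987604 -0.28279696  0.15      ]]
near tab top [[ 0.3866838  -0.25729291  0.15      ]
 [ 0.38863777 -0.28241239  0.15      ]]
grater handle z.111 [[ 0.50918837 -0.031112    0.111     ]
 [ 0.50925483 -0.0441333   0.111     ]
 [ 0.43363485 -0.03147744  0.111     ]
 [ 0.43370958 -0.04444812  0.111     ]]
grater corners z.11/.089 [[ 0.51302568  0.0113053   0.089     ]
 [ 0.51574359 -0.08665348  0.089     ]
 [ 0.40238642  0.00832829  0.089     ]
 [ 0.40515857 -0.08689388  0.089     ]]
pot rim L R T B [[0.44005797 0.34579392 0.11      ]
 [0.46474764 0.1221106  0.11      ]
 [0.55998779 0.23557291 0.11      ]
 [0.33735045 0.2339835  0.11      ]]
pot handle bracket [[0.40063189 0.34045591 0.11      ]
 [0.49741332 0.11047661 0.11      ]] [[0.39976287 0.38166013 0.11      ]
 [0.49976594 0.08642923 0.11      ]]
```

```bash
cat >> h.py <<'E'
def tool():
    o=monitor.get_obs(); return np.array(o['ee_pos']), cv2.Rodrigues(np.array(o['eef_rot']))[0]
def yang(R): return np.degrees(np.arctan2(R[1,1],R[0,1]))
def plan(tgt,ya=None):
    p,R=tool(); d=R.T@(np.asarray(tgt)-p); 
    tw=0 if ya is None else (yang(R)-ya)
    tw=(tw+180)%360-180
    print('pos',p.round(4),'yang',yang(R).round(2),'tilt',np.degrees(np.arccos(-R[2,2])).round(2),'z',R[:,2].round(4)); print('travel',d.round(4),'twist',round(tw/45,4))
E
python3 - <<'E'
from h import *
plan([.45,.2,.32],30)
E
```

```text
pos [0.1431 0.5565 0.2306] yang 75.57 tilt 0.08 z [-5.0e-04 -1.3e-03 -1.0e+00]
travel [-0.386  -0.2689 -0.0891] twist 1.0127
```

Request:
{"op": "move_arm", "data": {
  "travel": [
    [-0.05,-0.03,-0.04],
    [-0.386,-0.269,-0.089],
    [-0.386,-0.269,-0.089],
    [-0.386,-0.269,-0.089],
    [-0.386,-0.269,-0.089],
    [-0.386,-0.269,-0.089],
    [-0.386,-0.269,-0.089],
    [-0.386,-0.269,-0.089],
    [-0.386,-0.269,-0.089],
    [-0.386,-0.269,-0.089],
    [-0.386,-0.269,-0.089]
  ],
  "twist": [0.1,1,1,1,1,1,1,1,1,1,1],
  "claw": 0.5
}}

```text
time: 1.25
ee_pos: [0.4528, 0.1972, 0.3203]
eef_rot: [1.564, 2.723, 0.0]
ft_force: [-0.7, -0.9, -0.0]
width: 0.0428
```

```bash
python3 - <<'E'
from h import *
plan([.45,-.2,.30],8.9)
print(monitor.get_obs())
E
```

```text
pos [0.4528 0.1972 0.3203] yang 30.24 tilt 0.07 z [ 1.1e-03 -6.0e-04 -1.0e+00]
travel [-0.3417 -0.2025  0.0205] twist 0.4743
{'time': 1.25, 'joints': array([ 2.48617189e-01,  1.43212670e-01,  4.34982845e-02,  1.47019988e+00,
       -8.41439696e-04,  1.29158714e+00]), 'joint_vel': array([ 0.06488774, -0.01505763, -0.03489222,  0.01293655,  0.03268645,
        0.04735341]), 'effort': array([ -1.36077013, -38.36562037,  30.77446818,  -0.08674857,
        -0.23802261,  -0.37069573]), 'ee_pos': array([0.45278315, 0.19722494, 0.32025058]), 'eef_rot': array([1.56443504e+00, 2.72295606e+00, 1.58235739e-05]), 'ft_force': array([-0.69962056, -0.9324129 , -0.0479167 ]), 'wrist_torque': array([-0.03188335,  0.05504265, -0.00965612]), 'width': 0.042835451889609584}
```

```bash
python3 - <<'E'
from h import *
grab('wrist','wpot')
plan([.45,-.2,.30],8.9)
E
```

```text
pos [0.4512 0.1986 0.32  ] yang 30.34 tilt 0.02 z [-4.e-04  1.e-04 -1.e+00]
travel [-0.3434 -0.2024  0.02  ] twist 0.4764
```

Request:
{"op": "move_arm", "data": {
  "travel": [
    [-0.342,-0.202,0.02],
    [-0.342,-0.202,0.02],
    [-0.342,-0.202,0.02],
    [-0.342,-0.202,0.02],
    [-0.342,-0.202,0.02],
    [-0.342,-0.202,0.02],
    [-0.342,-0.202,0.02],
    [-0.342,-0.202,0.02],
    [-0.342,-0.202,0.02],
    [-0.342,-0.202,0.02],
    [-0.342,-0.202,0.02]
  ],
  "twist": [0.47,0.47,0.47,0.47,0.47,0.47,0.47,0.47,0.47,0.47,0.47]
}}

```text
time: 2.4
ee_pos: [0.45, -0.1953, 0.3002]
eef_rot: [-2.029, -2.397, -0.001]
ft_force: [-0.4, 1.4, 0.1]
width: 0.0426
```

```bash
python3 - <<'E'
from h import *
grab('wrist','w1')
plan([.461,-.266,.20],8.9)
E
```

```text
pos [ 0.4502 -0.1951  0.3004] yang 9.56 tilt 0.04 z [-1.e-04  6.e-04 -1.e+00]
travel [-0.0718 -0.0011  0.1003] twist 0.0148
```

View pics/w1.png

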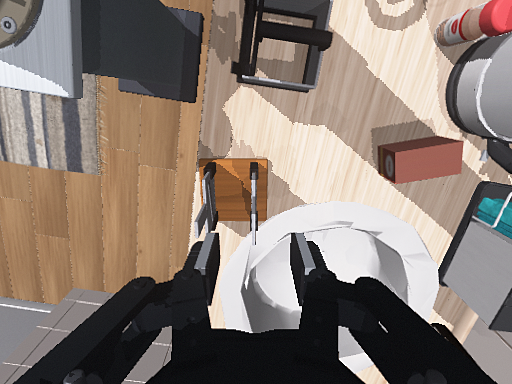

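View pics/wpot.png

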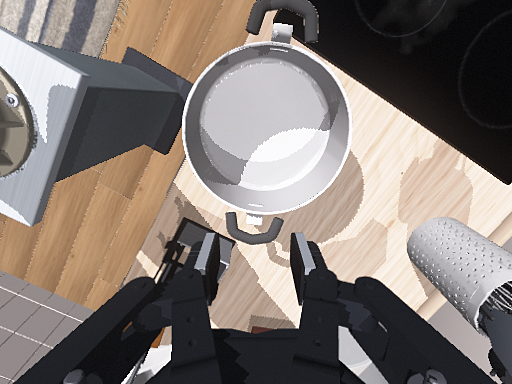

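```bash
python3 - <<'E'
from h import *
crop('w1',180,140,290,260,6,'c4')
crop('w1',220,0,350,100,6,'c5')
crop('wpot',170,0,360,250,3,'c6')
E
```

```text
(no output)
```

View pics/c4.png

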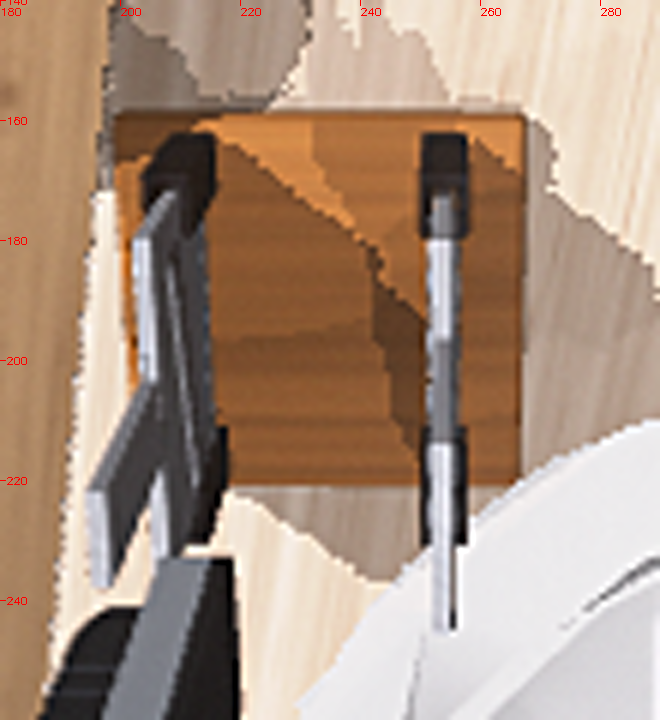

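View pics/c5.png

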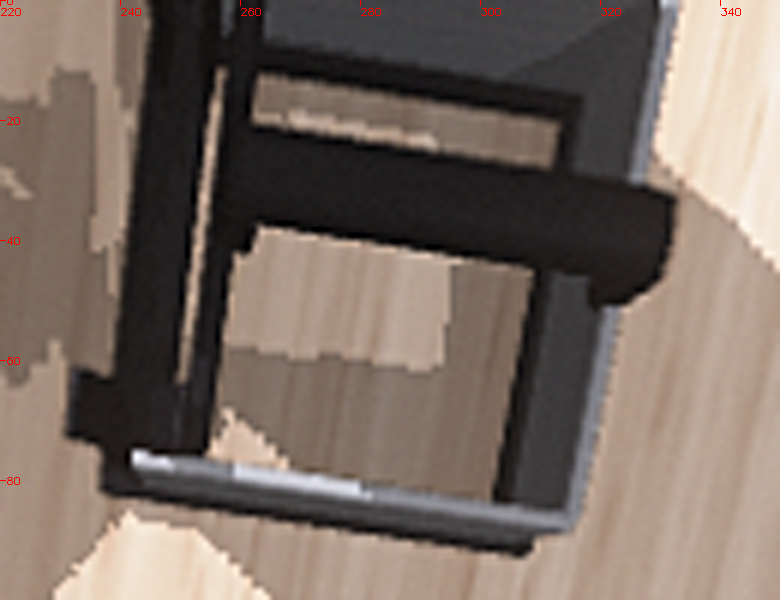

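View pics/c6.png

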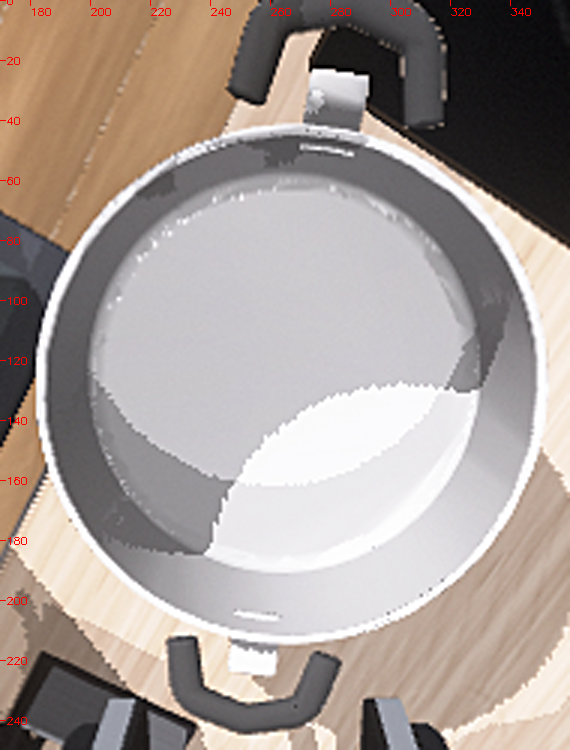

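```bash
python3 - <<'E'
from h import *
f=load('w1')
P=atz(f,[[253.3,244.5],[253.5,213.5]],.152); print(P, np.linalg.norm(P[0]-P[1]), np.degrees(np.arctan2(-(P[1]-P[0])[0],(P[1]-P[0])[1])))
P=atz(f,[[253.5,195.5],[253.5,172]],.09); print('shoulder',P)
P=atz(f,[[199,159],[267,159],[266.5,221]],.01); print('stand',P, np.linalg.norm(P[0]-P[1]),np.linalg.norm(P[2]-P[1]))
a=P[1]-P[0]; print(np.degrees(np.arctan2(a[1],a[0])), 'center',(P[0]+P[2])/2)
b=P[1]-P[2]; print(np.degrees(np.arctan2(-b[0],b[1])))
th=np.radians(8.5); C=(P[0]+P[2])/2; print('far slot', C+.035*np.array([np.cos(th),np.sin(th),0]))
# grater: handle bar ends (top z .111), 
print('handle',atz(f,[[262,22],[259,37.5],[331,33],[323,50]],.111))
for y in (0,):
    pass
# pot
g=load('wpot')
import numpy as np
L=[[182.5,125],[352,128],[265,42],[268,213]]
print('pot',atz(g,L,.11))
H=[[281,33],[252,215]]; p=atz(g,H,.11); print(p)
H=[[283,0],[254,238]]; 
P=atz(g,[[252,34],[313,40]],.11); print('hand tips A',P)
P=atz(g,[[232,214],[276,219]],.11); print('hand tips B',P)
E
```

```text
[[ 0.4635076  -0.28207118  0.152     ]
 [ 0.45680023 -0.24036401  0.152     ]] 0.04224306586378915 9.136107573080846
shoulder [[ 0.45655722 -0.24052305  0.09      ]
 [ 0.45089574 -0.20660363  0.09      ]]
stand [[ 0.36138999 -0.22126522  0.01      ]
 [ 0.47254748 -0.2025923   0.01      ]
 [ 0.4921727  -0.31419906  0.01      ]] 0.11271497782157028 0.11331910372839246
9.535863556544088 center [ 0.42678135 -0.26773214  0.01      ]
9.973077461692519
far slot [ 0.4613969  -0.26255881  0.01      ]
handle [[ 0.43127132 -0.03221177  0.111     ]
 [ 0.43063122 -0.04767513  0.111     ]
 [ 0.5082589  -0.02984025  0.111     ]
 [ 0.50366179 -0.04791076  0.111     ]]
pot [[0.34701072 0.1947019  0.11      ]
 [0.53937326 0.30266089 0.11      ]
 [0.389974   0.33107251 0.11      ]
 [0.50742503 0.14395635 0.11      ]]
[[0.40128316 0.34868286 0.11      ]
 [0.48899579 0.12953037 0.11      ]]
hand tips A [[0.372468   0.33061111 0.11      ]
 [0.43778944 0.36162319 0.11      ]]
hand tips B [[0.463141   0.11627995 0.11      ]
 [0.52249019 0.14165103 0.11      ]]
```

```bash
python3 - <<'E'
from h import *
plan([.460,-.2615,.20],9.3)
E
```

```text
pos [ 0.4502 -0.1951  0.3004] yang 9.56 tilt 0.04 z [-1.e-04  6.e-04 -1.e+00]
travel [-0.0672 -0.0013  0.1003] twist 0.0059
```

Request:
{"op": "move_arm", "data": {
  "travel": [
    [-0.067,-0.001,0.05],
    [-0.067,-0.001,0.1],
    [-0.067,-0.001,0.1],
    [-0.067,-0.001,0.1],
    [-0.067,-0.001,0.1]
  ],
  "twist": [0,0,0,0,0]
}}

```text
time: 2.95
ee_pos: [0.4604, -0.2617, 0.2009]
eef_rot: [-2.029, -2.398, -0.001]
ft_force: [-1.5, -0.2, 0.9]
width: 0.0429
```

```bash
python3 - <<'E'
from h import *
grab('wrist','w2'); grab('side','s2'); grab('top','t2')
plan([.460,-.2615,.122],9.3)
crop('w2',180,120,340,260,5,'c7'); crop('s2',140,150,260,290,5,'c8'); crop('t2',310,200,410,300,6,'c9')
E
```

```text
pos [ 0.4613 -0.2628  0.2026] yang 9.52 tilt 0.2 z [ 0.0029 -0.0021 -1.    ]
travel [ 0.0017 -0.0012  0.0806] twist 0.0049
```

View pics/c7.png

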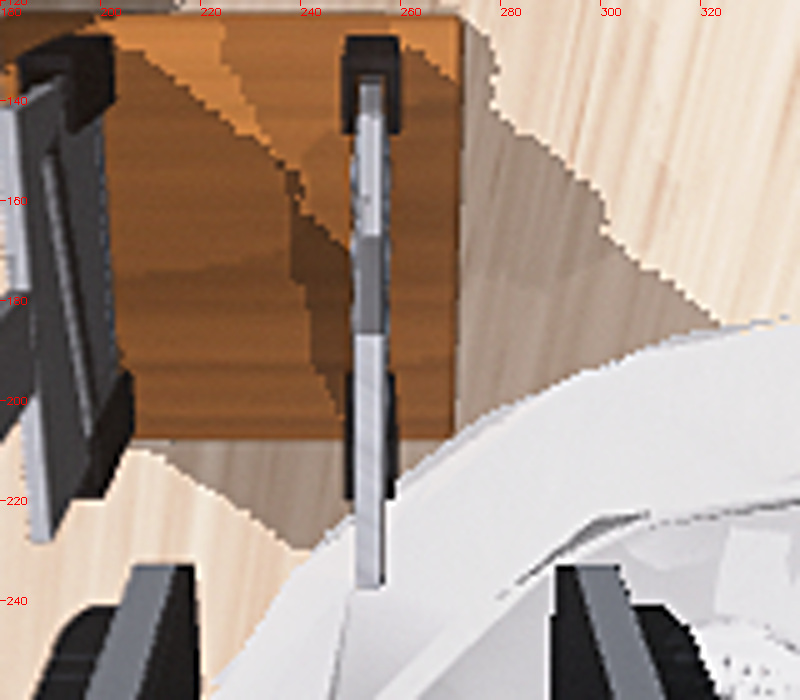

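View pics/c8.png

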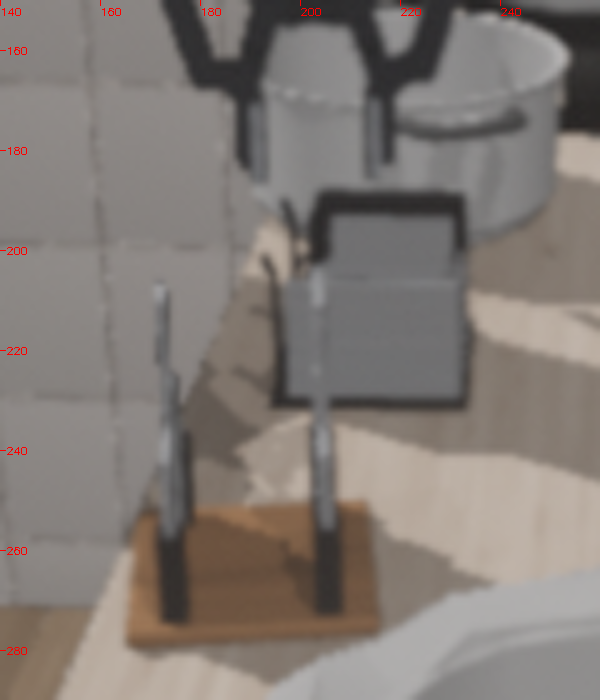

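```bash
python3 - <<'E'
from h import *
f=load('w2')
P=atz(f,[[254,236.5],[253.5,187]],.152); print(P, np.linalg.norm(P[0]-P[1]), np.degrees(np.arctan2(-(P[1]-P[0])[0],(P[1]-P[0])[1])),P.mean(0))
P=atz(f,[[254,166],[254,136]],.09); print('shoulder',P)
plan(list(P.mean(0)[:2])+[.122],9.3)
E
```

```text
[[ 0.46397015 -0.28269963  0.152     ]
 [ 0.45658826 -0.24096656  0.152     ]] 0.04238091465557885 10.030926538031364 [ 0.4602792  -0.26183309  0.152     ]
shoulder [[ 0.45668058 -0.24009824  0.09      ]
 [ 0.45187253 -0.21142513  0.09      ]]
pos [ 0.4613 -0.2628  0.2026] yang 9.52 tilt 0.2 z [ 0.0029 -0.0021 -1.    ]
travel [ 0.0379 -0.001   0.0805] twist 0.0049
```

Request:
{"op": "move_arm", "data": {
  "travel": [
    [0.0,0,0.03],
    [0.0,0,0.06],
    [0.0,0,0.078],
    [0.0,0,0.078],
    [0.0,0,0.078],
    [0.0,0,0.078]
  ],
  "twist": [0,0,0,0,0,0]
}}

```text
time: 3.7
ee_pos: [0.4613, -0.2639, 0.1243]
eef_rot: [2.029, 2.394, 0.0]
ft_force: [0.6, 0.2, -0.0]
width: 0.0426
```

```bash
python3 - <<'E'
from h import *
grab('wrist','w3')
plan([.460,-.2615,.122],9.3)
print(monitor.get_obs()['ft_force'])
crop('w3',160,120,350,290,4,'c10')
E
```

```text
pos [ 0.4613 -0.2639  0.1242] yang 9.44 tilt 0.2 z [ 0.0027 -0.0021 -1.    ]
travel [ 0.0026 -0.0009  0.0022] twist 0.0031
[ 0.63676333 -0.73732879  0.50644938]
```

View pics/c10.png

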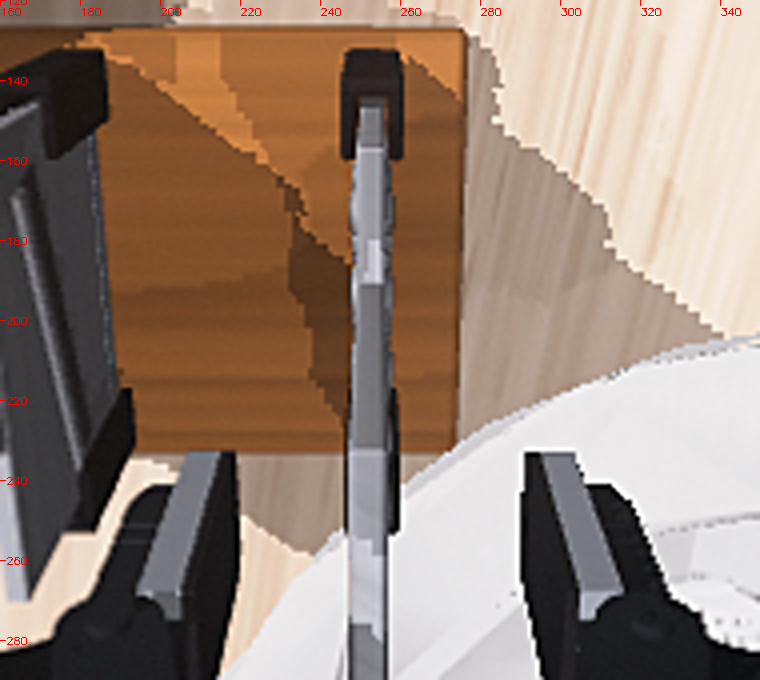

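Request:
{"op": "move_arm", "data": {
  "travel": [
    [0.002,-0.001,0.002],
    [0.002,-0.001,0.002],
    [0.002,-0.001,0.002],
    [0.002,-0.001,0.002],
    [0.002,-0.001,0.002],
    [0.002,-0.001,0.002],
    [0.002,-0.001,0.002],
    [0.002,-0.001,0.002],
    [0.002,-0.001,0.002]
  ],
  "twist": [0,0,0,0,0,0,0,0,0],
  "claw": 1,
  "grip_force": 50
}}

```text
time: 4.65
ee_pos: [0.459, -0.2616, 0.1207]
eef_rot: [2.031, 2.396, 0.0]
ft_force: [0.1, 1.3, 5.6]
width: 0.0043
```

```bash
python3 - <<'E'
from h import *
print(monitor.get_obs())
plan([.460,-.2615,.25],9.3)
E
```

```text
{'time': 4.65, 'joints': array([-6.70063957e-01,  2.83560771e-01, -2.74285945e-01,  1.01216964e+00,
        1.45239948e-04,  7.36283465e-01]), 'joint_vel': array([-0.00112421,  0.00160918,  0.00037817, -0.00187444,  0.00031834,
        0.00047148]), 'effort': array([-2.36014249e-01, -4.13061905e+01,  2.58733463e+01, -2.83812052e-01,
       -1.05107753e-01, -5.80159895e-05]), 'ee_pos': array([ 0.45904675, -0.26160466,  0.12069171]), 'eef_rot': array([2.03098416e+00, 2.39579642e+00, 2.68508850e-04]), 'ft_force': array([0.08702531, 1.25076628, 5.64504467]), 'wrist_torque': array([ 0.17910185,  0.1238542 , -0.00807995]), 'width': 0.00434206244180619}
pos [ 0.459  -0.2616  0.1207] yang 9.42 tilt 0.05 z [ 7.e-04 -4.e-04 -1.e+00]
travel [-1.000e-04  1.000e-03 -1.293e-01] twist 0.0027
```

Request:
{"op": "move_arm", "data": {
  "travel": [
    [0,0.0,-0.01],
    [0,0.0,-0.025],
    [0,0.0,-0.045],
    [0,0.0,-0.065],
    [0,0.0,-0.085],
    [0,0.0,-0.105],
    [0,0.0,-0.12],
    [0,0.0,-0.13],
    [0,0.0,-0.13],
    [0,0,-0.13]
  ],
  "twist": [0,0,0,0,0,0,0,0,0,0]
}}

```text
time: 5.65
ee_pos: [0.4586, -0.2613, 0.2497]
eef_rot: [-2.031, -2.396, 0.0]
ft_force: [-0.4, 0.6, -1.9]
width: 0.0043
```

```bash
python3 - <<'E'
from h import *
grab('wrist','w4');grab('side','s4');grab('top','t4')
print(monitor.get_obs()['ft_force'],monitor.get_obs()['width'])
plan([.42,-.15,.25],0)
E
```

```text
[-0.78479797 -0.71658988 -0.71326739] 0.0042665737650485515
pos [ 0.4583 -0.261   0.2492] yang 9.42 tilt 0.12 z [-0.0016  0.0014 -1.    ]
travel [ 0.1158 -0.0196 -0.0006] twist 0.2094
```

View pics/w4.png

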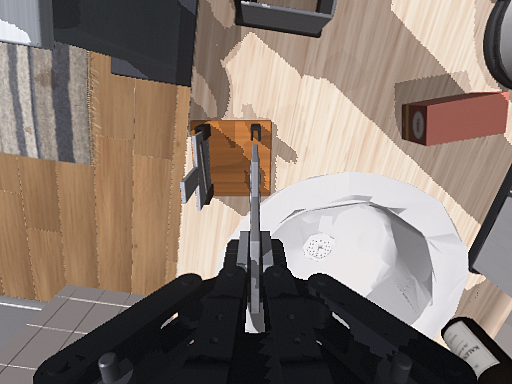

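View pics/s4.png

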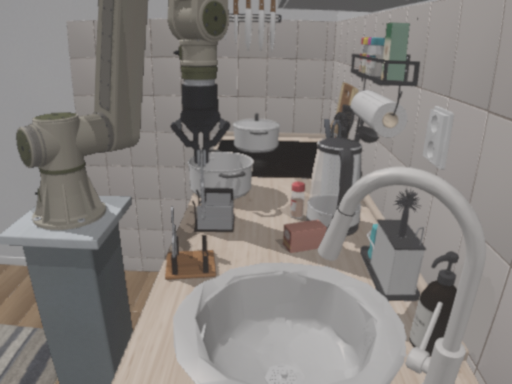

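View pics/t4.png

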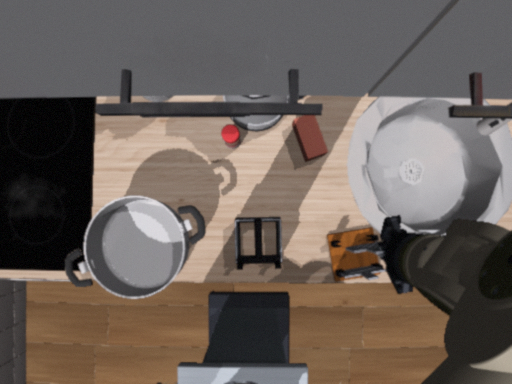

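Request:
{"op": "move_arm", "data": {
  "travel": [
    [0.02,0,0],
    [0.05,-0.006,0],
    [0.09,-0.012,0],
    [0.13,-0.02,0],
    [0.146,-0.025,0],
    [0.146,-0.025,0],
    [0.146,-0.025,0],
    [0.146,-0.025,0]
  ],
  "twist": [0.05,0.1,0.15,0.2,0.2,0.2,0.2,0.2]
}}

```text
time: 6.6
ee_pos: [0.4109, -0.1225, 0.2502]
eef_rot: [2.214, 2.228, -0.0]
ft_force: [0.3, -0.1, -0.9]
width: 0.0043
```

```bash
python3 - <<'E'
from h import *
grab('wrist','w5')
plan([.42,-.038,.25],0)
E
```

```text
pos [ 0.4108 -0.1226  0.2501] yang 0.37 tilt 0.01 z [ 1.e-04 -2.e-04 -1.e+00]
travel [0.0845 0.0097 0.0001] twist 0.0082
```

View pics/w5.png

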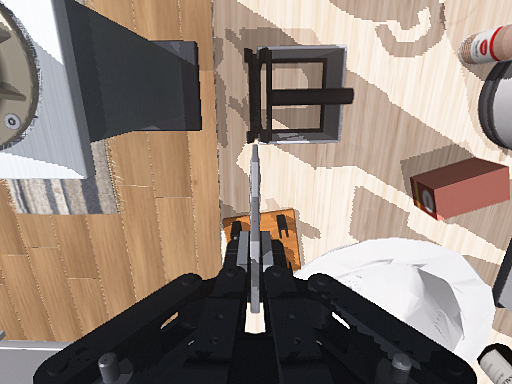

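```bash
python3 - <<'E'
from h import *
crop('w5',235,30,365,155,6,'c11')
crop('w5',225,130,285,330,4,'c12')
E
```

```text
(no output)
```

View pics/c11.png

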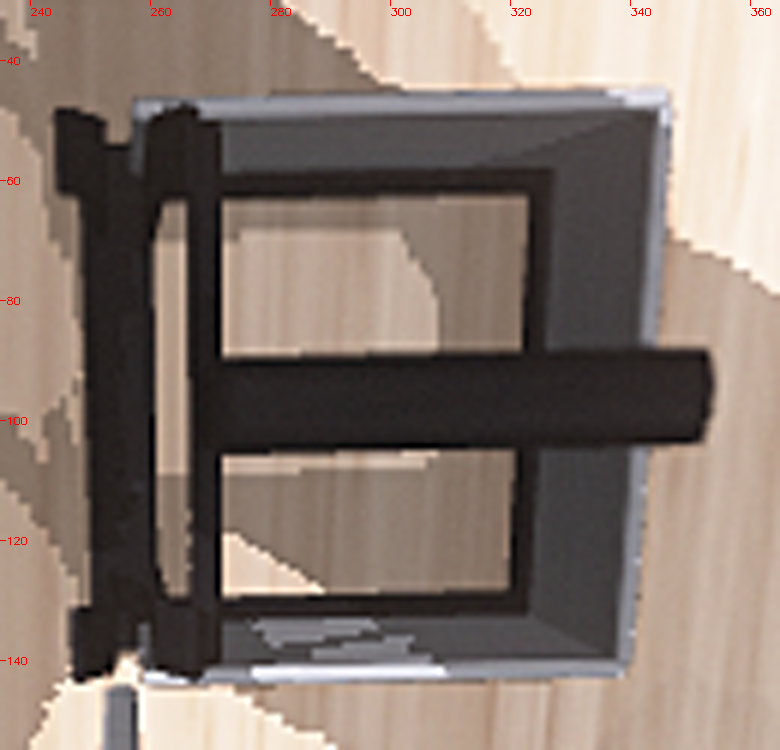

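View pics/c12.png

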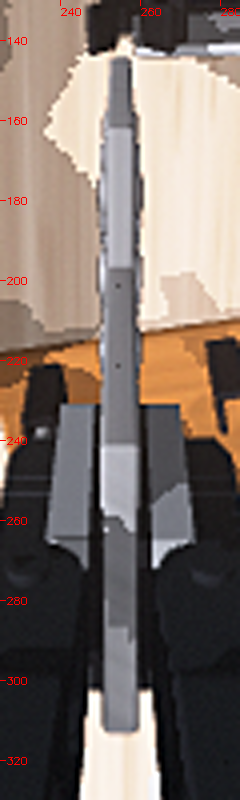

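```bash
python3 - <<'E'
from h import *
f=load('w5')
def l(name,uv,z):
    P=atz(f,uv,z); d=P[1]-P[0]; print(name,P[:,:2].round(4).tolist(),'ang',np.degrees(np.arctan2(d[1],d[0])).round(2),'len',np.linalg.norm(d).round(4),'mid',P.mean(0)[:2].round(4))
l('side+',[[258,47],[345,45]],.078)
l('side-',[[259,143],[338,143]],.078)
l('back',[[338.3,142],[345.8,46]],.078)
l('handle+',[[273,89.5],[352,88.2]],.111)
l('handle-',[[273,105.8],[350,103.7]],.111)
l('handle+ z104',[[273,89.5],[352,88.2]],.104)
l('handle end',[[351,104],[353,88]],.111)
for z in (.089,):
  l('front guide rearedge? +',[[252.5,50],[259,50]],z)
  l('- gap',[[254,141],[258.5,141]],z)
  l('outer front corners',[[244,55],[247,137]],z)
  l('guide outer y',[[250,47.5],[250,143.5]],z)
  l('rear guide inner',[[270.5,60],[270.5,134]],z)
# plate in hand: bottom +y corner ,shoulder etc.
zb=.2501-.112+0.0   # bottom guess
for z in (.215,.22):
  l('shoulder z%.3f'%z,[[252,162],[252,197.5]],z)
for z in (.28,):
  l('tab top',[[252,241],[252.2,312]],z)
E
```

```text
side+ [[0.414, 0.0137], [0.5063, 0.0167]] ang 1.81 len 0.0923 mid [0.4602 0.0152]
side- [[0.4164, -0.0881], [0.5099, -0.0874]] ang 0.48 len 0.0935 mid [ 0.4631 -0.0878]
back [[0.5101, -0.0862], [0.5073, 0.0157]] ang 91.58 len 0.1019 mid [ 0.5087 -0.0352]
handle+ [[0.429, -0.0295], [0.5076, -0.0275]] ang 1.49 len 0.0786 mid [ 0.4683 -0.0285]
handle- [[0.4295, -0.045], [0.5074, -0.0422]] ang 2.07 len 0.078 mid [ 0.4684 -0.0436]
handle+ z104 [[0.4295, -0.0293], [0.51, -0.0272]] ang 1.49 len 0.0806 mid [ 0.4698 -0.0283]
handle end [[0.5084, -0.0425], [0.5086, -0.0273]] ang 89.42 len 0.0152 mid [ 0.5085 -0.0349]
front guide rearedge? + [[0.4083, 0.0091], [0.415, 0.0092]] ang 0.42 len 0.0067 mid [0.4116 0.0092]
- gap [[0.4105, -0.0841], [0.4156, -0.0841]] ang 0.41 len 0.0051 mid [ 0.413  -0.0841]
outer front corners [[0.3996, 0.0044], [0.4025, -0.0797]] ang -87.99 len 0.0841 mid [ 0.401  -0.0376]
guide outer y [[0.4057, 0.0114], [0.4059, -0.087]] ang -89.9 len 0.0984 mid [ 0.4058 -0.0378]
rear guide inner [[0.427, -0.0001], [0.429, -0.0761]] ang -88.51 len 0.076 mid [ 0.428  -0.0381]
shoulder z0.215 [[0.4093, -0.0788], [0.4094, -0.1047]] ang -89.77 len 0.0259 mid [ 0.4093 -0.0918]
shoulder z0.220 [[0.4093, -0.0776], [0.4094, -0.1028]] ang -89.77 len 0.0252 mid [ 0.4094 -0.0902]
tab top [[0.4099, -0.1023], [0.4102, -0.1456]] ang -89.63 len 0.0433 mid [ 0.4101 -0.1239]
```

```bash
python3 - <<'E'
from h import *
f=load('w5')
print(atz(f,[[252.7,145],[252.3,160]],.1394), atz(f,[[252.3,162],[252.3,197]],.2194), atz(f,[[252,241],[252.3,312]],.2814))
plan([.4132,-.0364,.24],1.5)
E
```

```text
[[ 0.4092769  -0.08009678  0.1394    ]
 [ 0.40896073 -0.09467654  0.1394    ]] [[ 0.40950601 -0.07778409  0.2194    ]
 [ 0.40961594 -0.10267906  0.2194    ]] [[ 0.40994746 -0.10145676  0.2814    ]
 [ 0.4102736  -0.14422822  0.2814    ]]
pos [ 0.4108 -0.1226  0.2501] yang 0.37 tilt 0.01 z [ 1.e-04 -2.e-04 -1.e+00]
travel [0.0862 0.0029 0.0101] twist -0.0252
```

```bash
python3 - <<'E'
from h import *
f=load('w5')
print(atz(f,[[255,145],[254.6,160]],.1394)[:,:2], atz(f,[[254.7,162],[255,197]],.2194)[:,:2], atz(f,[[255,241],[255,312]],.2814)[:,:2])
print(proj(f,[[.4108,-.1226,.2814],[.4108,-.1226,.2194],[.4108,-.0776,.1394]]))
im=f['image']; print(im[200:230:10,246:264].mean(2).astype(int)); print(im[250,246:264].mean(1).astype(int)); print(im[300,246:264].mean(1).astype(int))
print('gap+'); print(im[50:60:4,240:275].mean(2).astype(int));print(im[132:144:3,240:275].mean(2).astype(int))
E
```

```text
[[ 0.41146799 -0.0800811 ]
 [ 0.41119252 -0.09466063]] [[ 0.41110257 -0.07777271]
 [ 0.41149471 -0.10266575]] [[ 0.41137085 -0.10144675]
 [ 0.41170256 -0.14421836]]
[[253.53441389 278.07718569]
 [253.82195011 222.85915781]
 [254.31681329 142.38689676]]
[[164 162 172 110 226 168 137 128 123 122 117 104  67 161 140 242 234 227]
 [164 163 174 174 100 168 133 129 126 122 118 115  65 163 210 207 202 199]
 [153 153 155 128 134 158 128 128 124 124 121 121  84  96 102 149 151 150]]
[129 105  24  13 218 194 179 181 179 179 179 181 170 106  28  14  60  79]
[ 12  58  32  25  33 124 141 142 142 144 145 150 149  53  29  19  40  15]
gap+
[[120 121 121 105  42  30  33  35  31  32  28  19  49 117 119 121 106  57
   74  59  25  28  32  34  34  35  39  34  34  29  25  38  72  68  66]
 [137 117 118 128  47  32  34  34  35  35  35  33  25  25  25  23  34  64
   70  34  32  34  35  34  34  36  37  37  36  42  38  27  86  81  80]
 [161 163 123 122  50  30  33  34  34  32  32  34  32  37  37  35  43  61
   54  28  30  31  32  32  34  32  38  38  38  40  40  31  73  71  70]]
[[153 148 147 147 153 171 100  48  34  30  35  35  36  36  37  45  39  33
   37  32  31  45  44  42  45  44  51  47  35  39  45  37  35  36  33]
 [154 151 146 151 156 172 101  48  41  35  36  37  37  35  40  44  41  35
   78  86  34  42  44  45  44  44  48  47  37  41  45  31  82  82  80]
 [155 150 148 149 156 171 140  53  43  37  35  39  36  34  48  87  84  87
  130  89  53  44  43  46  47  45  50  46  40  42  45  31  83  83  80]
 [156 150 146 150 156 165 215  68  45  35  29  29  22   7 180 238 241 252
  177  78  98  33  27  32  37  39  48  42  44  87 120 120 122 122 119]]
```

Request:
{"op": "move_arm", "data": {
  "travel": [
    [0.02,0.0005,0],
    [0.045,0.001,0.004],
    [0.07,0.001,0.01],
    [0.086,0.002,0.015],
    [0.086,0.002,0.015],
    [0.086,0.002,0.015],
    [0.086,0.002,0.015]
  ],
  "twist": [-0.01,-0.025,-0.025,-0.025,-0.025,-0.025,-0.025]
}}

```text
time: 7.35
ee_pos: [0.4121, -0.0365, 0.2354]
eef_rot: [2.192, 2.25, -0.0]
ft_force: [-0.2, -0.1, -0.9]
width: 0.0043
```

```bash
python3 - <<'E'
from h import *
grab('wrist','w6');grab('side','s6');grab('top','t6')
plan([.4123,-.0364,.215],1.4)
crop('w6',200,100,320,340,3,'c13');crop('s6',150,100,270,250,5,'c14')
E
```

```text
pos [ 0.4119 -0.0363  0.2354] yang 1.47 tilt 0.02 z [ 4.e-04 -1.e-04 -1.e+00]
travel [-0.0001  0.0004  0.0204] twist 0.0015
```

View pics/c13.png

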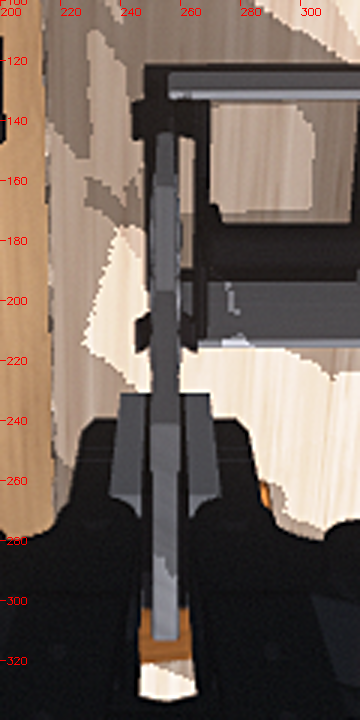

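View pics/c14.png

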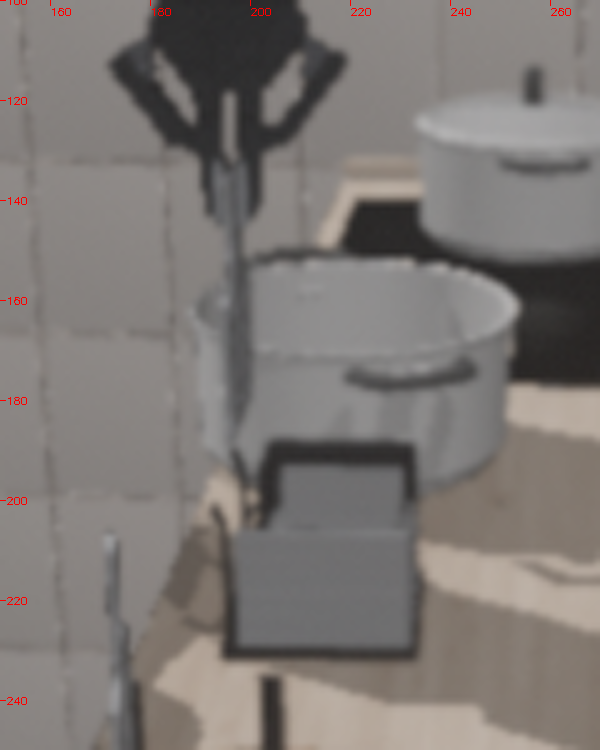

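```bash
python3 - <<'E'
from h import *
f=load('w6'); im=f['image'].copy().astype(float)
im=np.clip((im/255)**.5*255,0,255).astype(np.uint8)
f['image']=im; pickle.dump(f,open('pics/w6g.pkl','wb'))
crop('w6g',235,115,300,225,7,'c15')
E
```

```text
(no output)
```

View pics/c15.png

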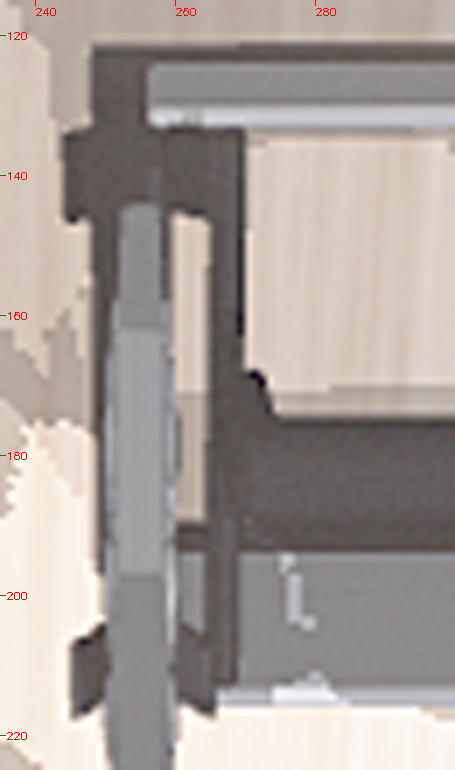

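```bash
python3 - <<'E'
from h import *
f=load('w6')
print('plate',atz(f,[[254.9,144]],.1243),atz(f,[[254.5,161],[254.5,197]],.2043))
print('guide+',atz(f,[[244,138],[268,138],[252,133],[252,146]],.089))
print('guide-',atz(f,[[245.5,210],[265.3,210],[246,217]],.089))
print('side+ outer',atz(f,[[270,121.5]],.0),atz(f,[[270,124]],.078),atz(f,[[280,132.5],[256,132.5]],.078),'side-',atz(f,[[280,213]],.078),atz(f,[[280,216]],.078))
E
```

```text
plate [[0.41172415 0.00687187 0.1243    ]] [[ 0.411298    0.00886628  0.2043    ]
 [ 0.41197046 -0.01674919  0.2043    ]]
guide+ [[ 0.40001173  0.00715552  0.089     ]
 [ 0.42586969  0.00783778  0.089     ]
 [ 0.40850728  0.01270143  0.089     ]
 [ 0.40883181 -0.00126417  0.089     ]]
guide- [[ 0.40291169 -0.07719941  0.089     ]
 [ 0.42629295 -0.07658571  0.089     ]
 [ 0.40364422 -0.08626754  0.089     ]]
side+ outer [[0.43248484 0.01786119 0.        ]] [[0.42801502 0.02162371 0.078     ]] [[0.4395443  0.01269655 0.078     ]
 [0.41287222 0.01198204 0.078     ]] side- [[ 0.44516322 -0.0849194   0.078     ]] [[ 0.44539857 -0.08896814  0.078     ]]
```

Request:
{"op": "move_arm", "data": {
  "travel": [
    [0.0005,0.001,0.005],
    [0.0005,0.001,0.015],
    [0.0005,0.001,0.025],
    [0.0005,0.001,0.03],
    [0.0005,0.001,0.034],
    [0.0005,0.001,0.038],
    [0.0005,0.001,0.042],
    [0.0005,0.001,0.046],
    [0.0005,0.001,0.05],
    [0.0005,0.001,0.05]
  ],
  "twist": [0,0,0,0,0,0,0,0,0,0]
}}

```text
time: 8.5
ee_pos: [0.4123, -0.0349, 0.1848]
eef_rot: [-2.191, -2.251, 0.0]
ft_force: [-0.0, -0.5, -0.8]
width: 0.0041
```

```bash
python3 - <<'E'
from h import *
print({k:v.round(2) for k,v in monitor.get_obs().items() if k in('ft_force','wrist_torque')})
grab('wrist','w7')
plan([.4123,-.0364,.1187],1.4)
f=load('w7'); im=f['image'].copy().astype(float)
f['image']=np.clip((im/255)**.5*255,0,255).astype(np.uint8); pickle.dump(f,open('pics/w7g.pkl','wb'))
crop('w7g',225,90,305,240,5,'c16')
E
```

```text
{'ft_force': array([-0.04, -0.48, -0.78]), 'wrist_torque': array([-0.01, -0.03,  0.  ])}
pos [ 0.4124 -0.0349  0.1851] yang 1.55 tilt 0.03 z [-4.e-04  2.e-04 -1.e+00]
travel [-0.0015 -0.0001  0.0664] twist 0.0033
```

View pics/c16.png

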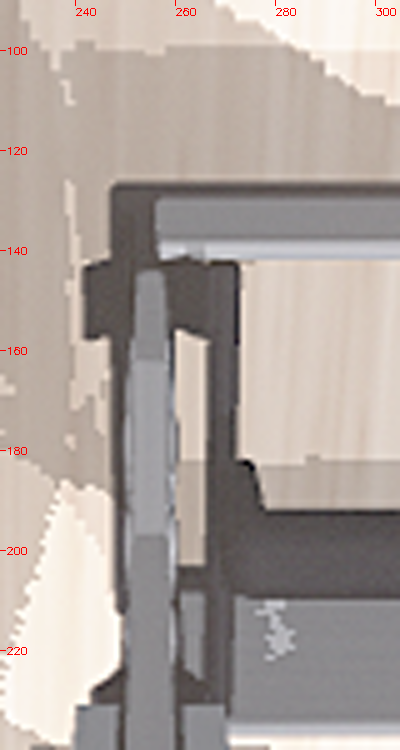

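Request:
{"op": "move_arm", "data": {
  "travel": [
    [-0.001,0,0.005],
    [-0.001,0,0.01],
    [-0.001,0,0.016],
    [-0.001,0,0.022],
    [-0.001,0,0.028],
    [-0.001,0,0.034],
    [-0.001,0,0.04],
    [-0.001,0,0.046],
    [-0.001,0,0.052],
    [-0.001,0,0.058],
    [-0.001,0,0.06],
    [-0.001,0,0.06]
  ],
  "twist": [0,0,0,0,0,0,0,0,0,0,0,0]
}}

```text
time: 9.75
ee_pos: [0.4123, -0.0358, 0.1249]
eef_rot: [-2.191, -2.251, 0.0]
ft_force: [-0.0, 0.6, -1.6]
width: 0.0043
```

```bash
python3 - <<'E'
from h import *
print({k:v.round(2) for k,v in monitor.get_obs().items() if k in('ft_force','wrist_torque')})
grab('wrist','w8');grab('side','s8')
plan([.4123,-.0364,.1187],1.4)
crop('s8',150,110,270,250,5,'c17')
E
```

```text
{'ft_force': array([-0.01,  0.64, -1.59]), 'wrist_torque': array([-0.01,  0.02,  0.03])}
pos [ 0.4127 -0.036   0.1254] yang 1.55 tilt 0.01 z [ 2.e-04  0.e+00 -1.e+00]
travel [-0.0004 -0.0004  0.0067] twist 0.0034
```

View pics/c17.png

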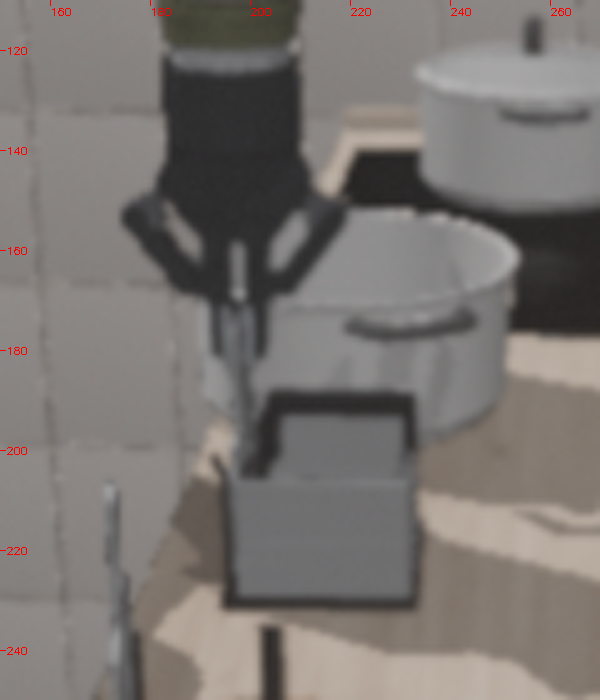

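View pics/w8.png

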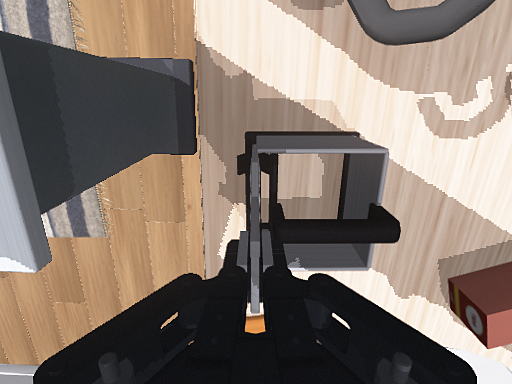

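Request:
{"op": "move_arm", "data": {
  "travel": [
    [0,0,0.002],
    [0,0,0.004],
    [0,0,0.0055],
    [0,0,0.007],
    [0,0,0.0075],
    [0,0,0.0075],
    [0,0,0.0075]
  ],
  "twist": [0,0,0,0,0,0,0]
}}

```text
time: 10.55
ee_pos: [0.413, -0.0359, 0.1186]
eef_rot: [2.191, 2.251, 0.001]
ft_force: [-1.2, 1.3, 6.6]
width: 0.004
```

```bash
python3 - <<'E'
from h import *
print({k:v.round(2) for k,v in monitor.get_obs().items() if k in('ft_force','wrist_torque','effort')})
plan([.4123,-.0364,.1187],1.4)
E
```

```text
{'effort': array([-3.200e-01, -2.888e+01,  2.557e+01, -9.600e-01, -8.000e-02,
       -2.000e-02]), 'ft_force': array([-1.23,  1.34,  6.59]), 'wrist_torque': array([0.2 , 0.52, 0.03])}
pos [ 0.413  -0.0359  0.1186] yang 1.55 tilt 0.06 z [ 0.0011 -0.     -1.    ]
travel [-0.0004 -0.0007 -0.0001] twist 0.0034
```

Request:
{"op": "move_arm", "data": {
  "travel": [
    [0,0,0],
    [0,0,0],
    [0,0,0],
    [0,0,0],
    [0,0,0],
    [0,0,0]
  ],
  "twist": [0,0,0,0,0,0],
  "claw": 0.5
}}

```text
time: 11.15
ee_pos: [0.4126, -0.036, 0.1177]
eef_rot: [-2.191, -2.251, -0.0]
ft_force: [0.4, -0.4, 0.4]
width: 0.0423
```

```bash
python3 - <<'E'
from h import *
print({k:v.round(2) for k,v in monitor.get_obs().items() if k in('ft_force','wrist_torque')})
grab('wrist','w9');grab('side','s9')
plan([.4123,-.0364,.1187],1.4)
crop('s9',150,110,270,250,5,'c18');crop('w9',180,110,420,310,3,'c19')
E
```

```text
{'ft_force': array([ 0.38, -0.36,  0.43]), 'wrist_torque': array([-0.01, -0.01,  0.04])}
pos [ 0.4126 -0.036   0.1177] yang 1.54 tilt 0.01 z [-0.e+00  1.e-04 -1.e+00]
travel [-0.0004 -0.0003 -0.001 ] twist 0.0032
```

View pics/c18.png

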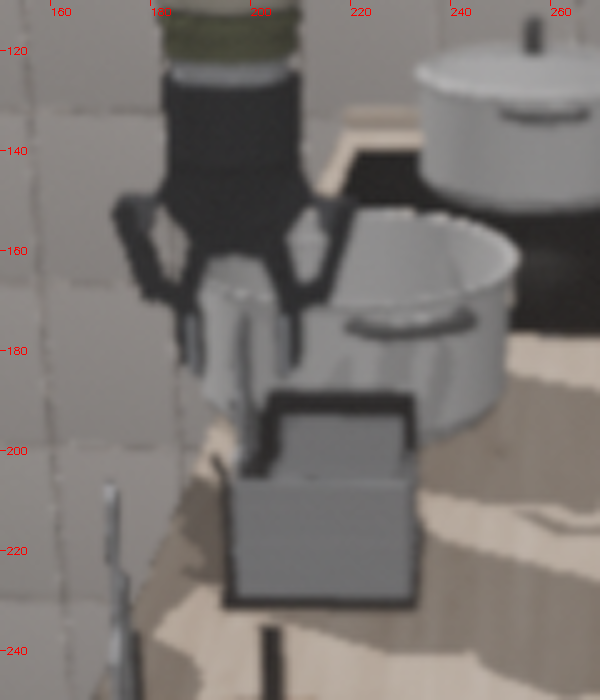

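View pics/c19.png

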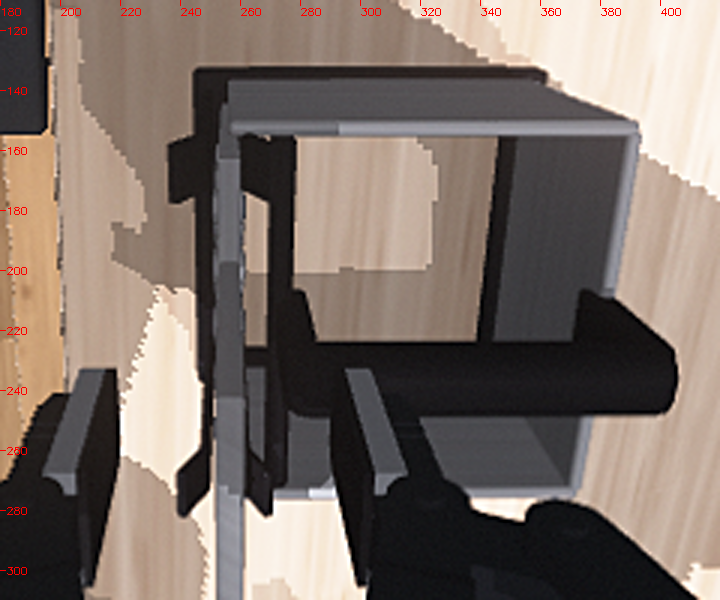

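```bash
python3 - <<'E'
from h import *
f=load('s9'); print(proj(f,[[.413,-.06,.150],[.413,-.016,.150],[.413,-.06,.155],[.461,-.093,0]]))
f=load('w9'); print(proj(f,[[.413,.008,.088],[.413,-.016,.088],[.413,-.016,.150],[.413,-.06,.15]]))
print(atz(f,[[256.5,162],[256.5,197.5]],.088),atz(f,[[256.5,242]],.15))
plan([.42,-.036,.24],90)
E
```

```text
[[196.6012687  176.88422671]
 [198.98835951 171.76174851]
 [196.54246452 175.15535462]
 [213.75601814 231.93860749]]
[[256.38567621 163.60738646]
 [255.35644255 197.45776516]
 [255.69443144 244.22904067]
 [253.28949176 317.0114165 ]]
[[ 0.41304328  0.00909043  0.088     ]
 [ 0.41379205 -0.01600947  0.088     ]] [[ 0.41334443 -0.01479193  0.15      ]]
pos [ 0.4126 -0.036   0.1177] yang 1.54 tilt 0.01 z [-0.e+00  1.e-04 -1.e+00]
travel [-0.0002  0.0074 -0.1223] twist -1.9657
```

Request:
{"op": "move_arm", "data": {
  "travel": [
    [0,0,-0.03],
    [0,0,-0.07],
    [0,0,-0.118],
    [0,0.02,-0.118],
    [0,0.04,-0.118],
    [0,0.056,-0.118],
    [0,0.056,-0.118],
    [0,0.056,-0.118],
    [0,0.056,-0.118],
    [0,0.056,-0.118]
  ],
  "twist": [0,0,0,-0.2,-0.4,-0.6,-0.8,-1,-1,-1]
}}

```text
time: 12.25
ee_pos: [0.4686, -0.0344, 0.2356]
eef_rot: [-1.163, -2.918, -0.0]
ft_force: [-0.3, -0.5, -0.8]
width: 0.0428
```

```bash
python3 - <<'E'
from h import *
grab('top','t10');plan([.469,-.036,.235],91.5)
E
```

```text
pos [ 0.4686 -0.0344  0.2357] yang 46.49 tilt 0.01 z [-1.e-04  2.e-04 -1.e+00]
travel [-0.0014 -0.0008  0.0007] twist -1.0002
```

Request:
{"op": "move_arm", "data": {
  "travel": [
    [-0.001,-0.001,0],
    [-0.001,-0.001,0],
    [-0.001,-0.001,0],
    [-0.001,-0.001,0],
    [-0.001,-0.001,0],
    [-0.001,-0.001,0],
    [-0.001,-0.001,0]
  ],
  "twist": [-1,-1,-1,-1,-1,-1,-1]
}}

```text
time: 13.0
ee_pos: [0.4686, -0.0359, 0.2358]
eef_rot: [-0.041, 3.141, 0.0]
ft_force: [0.8, -0.3, 0.4]
width: 0.0426
```

```bash
python3 - <<'E'
from h import *
grab('wrist','w11');plan([.469,-.036,.16],91.5)
E
```

```text
pos [ 0.4686 -0.0359  0.2358] yang 91.45 tilt 0.01 z [ 0.e+00  1.e-04 -1.e+00]
travel [-0.0004 -0.0002  0.0758] twist -0.0012
```

View pics/w11.png

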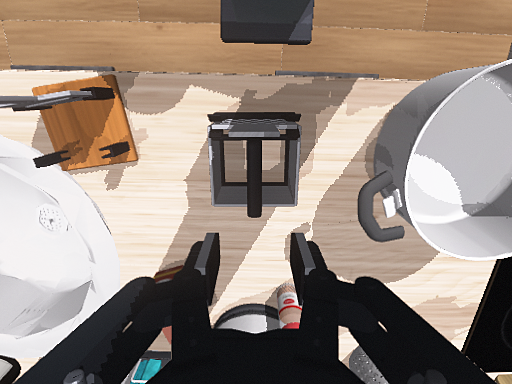

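Request:
{"op": "move_arm", "data": {
  "travel": [
    [0,0,0.03],
    [0,0,0.07],
    [0,0,0.1],
    [0,0,0.12],
    [0,0,0.135],
    [0,0,0.145],
    [0,0,0.15],
    [0,0,0.15],
    [0,0,0.15]
  ],
  "twist": [0,0,0,0,0,0,0,0,0]
}}

```text
time: 13.95
ee_pos: [0.4692, -0.036, 0.0864]
eef_rot: [-0.042, 3.14, -0.0]
ft_force: [0.2, 0.2, 0.7]
width: 0.0429
```

```bash
python3 - <<'E'
from h import *
print(monitor.get_obs()['ft_force'])
grab('wrist','w12');grab('side','s12');plan([.469,-.036,.085],91.5)
crop('s12',150,90,290,250,5,'c20')
E
```

```text
[0.20949382 0.16185116 0.72587454]
pos [ 0.4694 -0.036   0.0866] yang 91.54 tilt 0.1 z [ 1.7e-03 -3.0e-04 -1.0e+00]
travel [0.0004 0.     0.0016] twist 0.0009
```

View pics/w12.png

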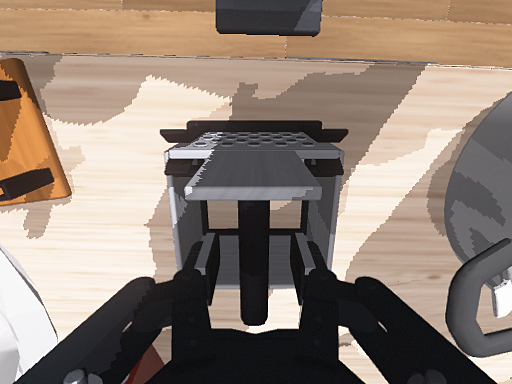

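View pics/c20.png

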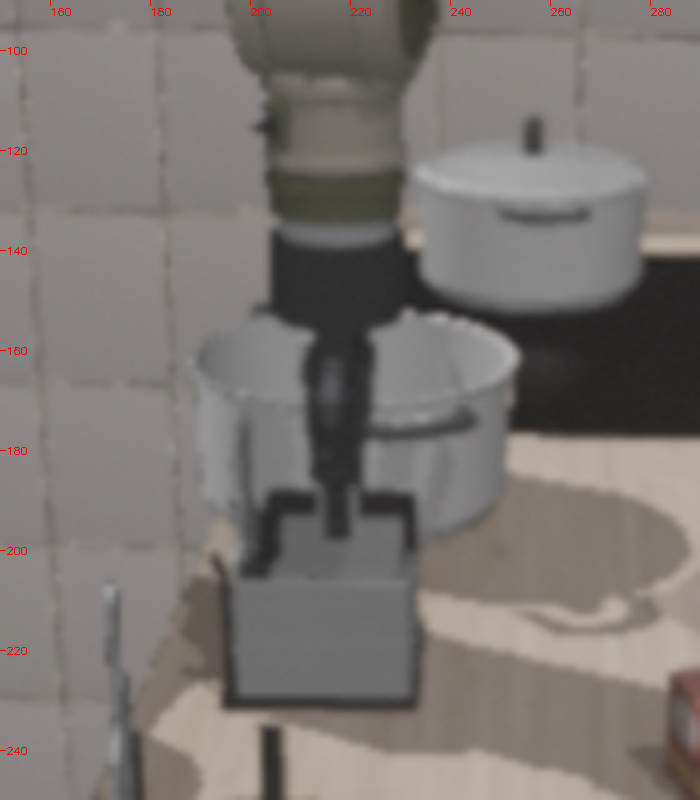

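Request:
{"op": "move_arm", "data": {
  "travel": [
    [0,0,0.001],
    [0,0,0.001],
    [0,0,0.001],
    [0,0,0.001],
    [0,0,0.001],
    [0,0,0.001],
    [0,0,0.001],
    [0,0,0.001]
  ],
  "twist": [0,0,0,0,0,0,0,0],
  "claw": 1,
  "grip_force": 90
}}

```text
time: 14.85
ee_pos: [0.469, -0.0362, 0.0852]
eef_rot: [-0.042, 3.141, -0.001]
ft_force: [-0.0, -2.7, 5.8]
width: 0.0146
```

```bash
python3 - <<'E'
from h import *
o=monitor.get_obs();print(o['ft_force'],o['wrist_torque'],o['width'])
plan([.469,-.036,.26],91.5)
# pot refine from top views
for n in ('top0','t10'):
    f=load(n)
    g=cv2.cvtColor(f['image'],cv2.COLOR_BGR2GRAY)
f=load('top0')
# fit rim circle at z=.11 by picks along outer rim from crop c2
E
```

```text
[-0.03769567 -2.73193887  5.82253391] [-0.41216981  0.1511216  -0.00249907] 0.014582564986013211
pos [ 0.469  -0.0362  0.0852] yang 91.54 tilt 0.06 z [ 8.e-04 -6.e-04 -1.e+00]
travel [-2.000e-04  1.000e-04 -1.748e-01] twist 0.0009
```

Request:
{"op": "move_arm", "data": {
  "travel": [
    [0,0,-0.005],
    [0,0,-0.012],
    [0,0,-0.02],
    [0,0,-0.03],
    [0,0,-0.045],
    [0,0,-0.06],
    [0,0,-0.08],
    [0,0,-0.1],
    [0,0,-0.12],
    [0,0,-0.14],
    [0,0,-0.155],
    [0,0,-0.165],
    [0,0,-0.17],
    [0,0,-0.17]
  ],
  "twist": [0,0,0,0,0,0,0,0,0,0,0,0,0,0]
}}

```text
time: 16.25
ee_pos: [0.4688, -0.0359, 0.2553]
eef_rot: [-0.043, 3.14, -0.0]
ft_force: [-0.8, 0.0, -4.6]
width: 0.0145
```

```bash
python3 - <<'E'
from h import *
o=monitor.get_obs();print(o['ft_force'],o['wrist_torque'],o['width'])
grab('wrist','w13');grab('side','s13');plan([.469,-.036,.26],91.5)
crop('s13',150,50,290,250,4,'c21')
E
```

```text
[-0.79132904  0.01063825 -4.61183257] [-0.00138207 -0.10941369 -0.04355953] 0.014480196904255017
pos [ 0.4683 -0.0358  0.2542] yang 91.55 tilt 0.06 z [-1.e-03  4.e-04 -1.e+00]
travel [-0.0007 -0.0003 -0.0058] twist 0.0011
```

View pics/c21.png

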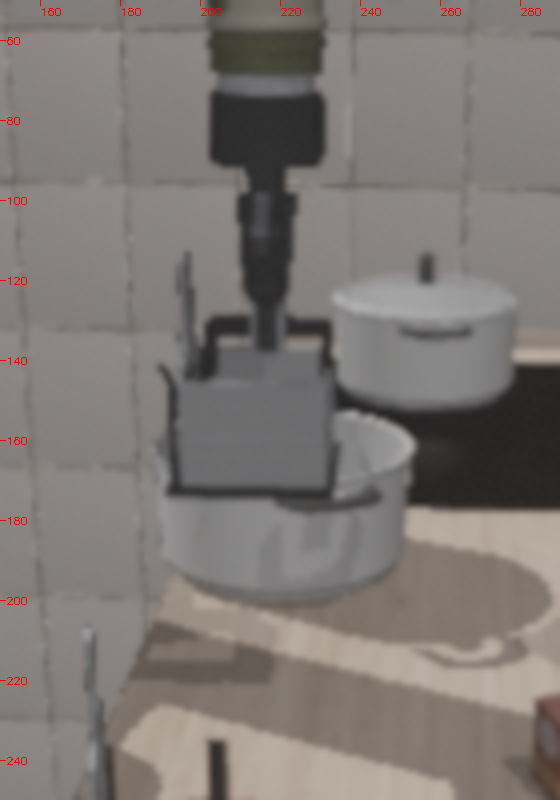

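View pics/w13.png

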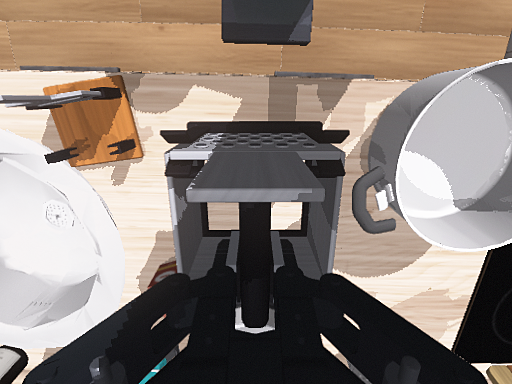

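```bash
python3 - <<'E'
from h import *
from scipy.optimize import least_squares
t=load('top0'); w=load('wpot')
def circ(f,p):
    P=atz(f,p,.11)[:,:2]; r=least_squares(lambda q:np.hypot(*(P-q).T)-.11,P.mean(0)); return r.x,r.fun
print(circ(t,[[83,250],[134,195.5],[184,242],[133,298.5],[103,208],[100,283],[165,286],[166,207]]))
print(circ(w,[[182.5,125],[352,128],[265,42],[268,213],[205,62],[330,65],[207,190],[330,187]]))
# handle loops: far points & tips in both views
a=atz(t,[[68,267],[202,223]],.105);d=a[0]-a[1];print('top yaw',np.degrees(np.arctan2(-d[0],d[1])),a.mean(0))
a=atz(t,[[89,282.5],[78,250]],.105);print('tipsA',a,np.degrees(np.arctan2(*(a[1]-a[0])[[1,0]])))
a=atz(t,[[191,242],[179,210]],.105);print('tipsB',a,np.degrees(np.arctan2(*(a[1]-a[0])[[1,0]])))
p=w
a=atz(w,[[280.5,30],[252.5,214]],.1);d=a[0]-a[1];print('w brackets',np.degrees(np.arctan2(-d[0],d[1])))
a=atz(w,[[254,32],[311,40]],.105);print(np.degrees(np.arctan2(*(a[1]-a[0])[[1,0]])))
plan([.46,.1,.255],91.5)
E
```

```text
(array([0.44926558, 0.234416  ]), array([ 0.00403648,  0.00183043,  0.00182034,  0.00300267, -0.00058222,
       -0.00057932,  0.00029374,  0.00201036]))
(array([0.44851416, 0.23875192]), array([ 0.00064969,  0.00108435, -0.00068375,  0.00160954,  0.00618769,
        0.00308224,  0.00286749,  0.00464572]))
top yaw 18.58125053933702 [0.45154416 0.23452466 0.105     ]
tipsA [[0.36810947 0.33522636 0.105     ]
 [0.43933919 0.36178199 0.105     ]] 20.44629886617275
tipsB [[0.46017816 0.10865252 0.105     ]
 [0.52994751 0.13607073 0.105     ]] 21.454007756800173
w brackets 22.203825102332946
23.291485857141218
pos [ 0.4683 -0.0358  0.2542] yang 91.55 tilt 0.06 z [-1.e-03  4.e-04 -1.e+00]
travel [ 0.0046  0.1359 -0.0008] twist 0.0011
```

```bash
python3 - <<'E'
from h import *
plan([.4583,.2396,.252],111)
E
```

```text
pos [ 0.4683 -0.0358  0.2542] yang 91.55 tilt 0.06 z [-1.e-03  4.e-04 -1.e+00]
travel [0.0025 0.2755 0.0023] twist -0.4323
```

Request:
{"op": "move_arm", "data": {
  "travel": [
    [0,0.004,0],
    [0,0.014,0],
    [0,0.03,0],
    [0,0.05,0],
    [0,0.072,0],
    [0,0.096,0],
    [0.001,0.12,0],
    [0.001,0.145,0],
    [0.001,0.17,0],
    [0.002,0.194,0],
    [0.002,0.217,0],
    [0.002,0.238,0],
    [0.002,0.254,0],
    [0.002,0.266,0.001],
    [0.002,0.273,0.002],
    [0.002,0.275,0.002],
    [0.002,0.275,0.002],
    [0.002,0.275,0.002]
  ],
  "twist": [-0.01,-0.03,-0.06,-0.1,-0.13,-0.17,-0.2,-0.24,-0.28,-0.31,-0.34,-0.37,-0.4,-0.42,-0.43,-0.43,-0.43,-0.43]
}}

```text
time: 18.15
ee_pos: [0.4592, 0.2384, 0.2528]
eef_rot: [0.568, -3.09, 0.0]
ft_force: [-1.2, -0.9, -4.2]
width: 0.0144
```

```bash
python3 - <<'E'
from h import *
o=monitor.get_obs();print(o['ft_force'],o['wrist_torque'],o['width'])
grab('wrist','w14');grab('side','s14');grab('top','t14');plan([.4583,.2396,.245],111)
crop('s14',140,50,290,230,4,'c22'); crop('t14',50,170,260,310,4,'c23')
E
```

```text
[-1.15997271 -0.94439252 -4.15834797] [ 0.00362861 -0.06908513 -0.00260117] 0.014382744519720905
pos [0.4593 0.2385 0.2529] yang 110.84 tilt 0.01 z [ 2.e-04  0.e+00 -1.e+00]
travel [0.0005 0.0014 0.0079] twist -0.0035
```

View pics/c22.png

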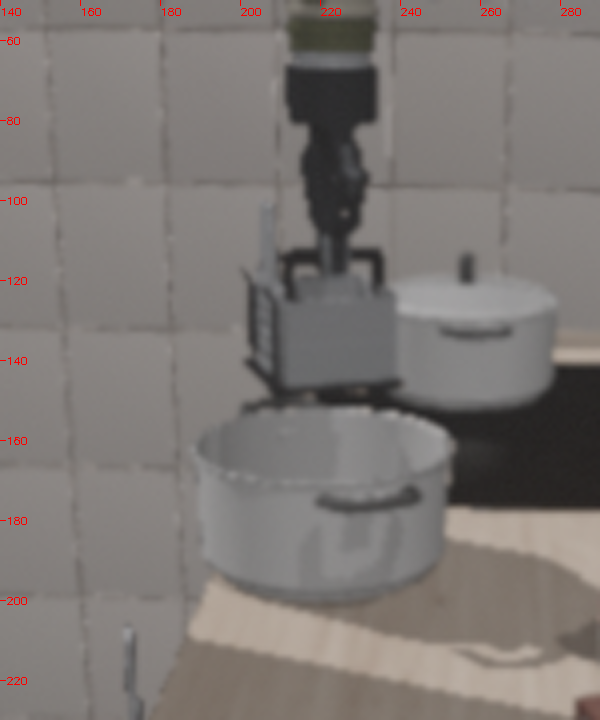

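View pics/c23.png

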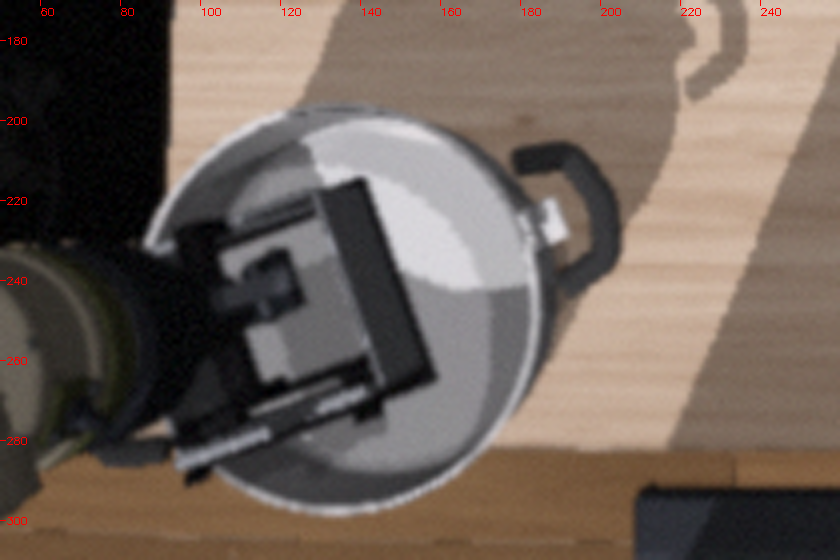

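View pics/w14.png

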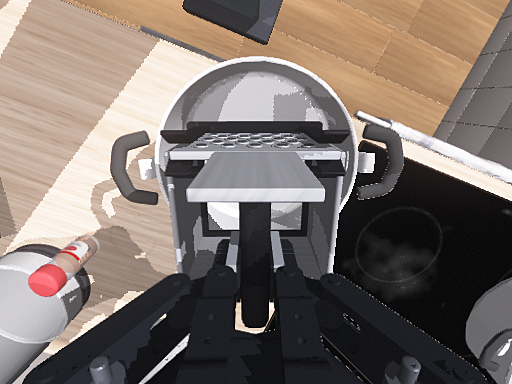

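```bash
python3 - <<'E'
from h import *
f=load('w14')
crop('w14',100,40,410,215,2,'c24')
a=atz(f,[[367,162],[150,169]],.105);d=a[0]-a[1];print('brackets yaw',np.degrees(np.arctan2(-d[0],d[1])),a.mean(0),np.linalg.norm(d))
a=atz(f,[[402,160],[113,166]],.105);d=a[0]-a[1];print('handles outer yaw',np.degrees(np.arctan2(-d[0],d[1])),a.mean(0),np.linalg.norm(d))
a=atz(f,[[358,195],[365,128]],.105);print('tips R',np.degrees(np.arctan2(*(a[0]-a[1])[[1,0]])),a)
a=atz(f,[[156,199],[147,135]],.105);print('tips L',np.degrees(np.arctan2(*(a[0]-a[1])[[1,0]])),a)
P=atz(f,[[255,57],[166,106],[345,106],[158,140],[357,140],[200,71],[310,70]],.11)[:,:2]
from scipy.optimize import least_squares
r=least_squares(lambda q:np.hypot(*(P-q).T)-.11,P.mean(0)); print(r.x,r.fun.round(4))
E
```

```text
brackets yaw 22.789110771697505 [0.4465891  0.23846351 0.105     ] 0.2439360001356078
handles outer yaw 22.108496631877408 [0.4442539  0.23627651 0.105     ] 0.32462824315211514
tips R 22.451482994449435 [[0.43794472 0.36014007 0.105     ]
 [0.36706527 0.33085113 0.105     ]]
tips L 21.541311474387765 [[0.52687081 0.14119592 0.105     ]
 [0.45780678 0.11393333 0.105     ]]
[0.44586525 0.23626662] [-0.0019  0.0022  0.0003 -0.001   0.001   0.0008 -0.0001]
```

View pics/c24.png

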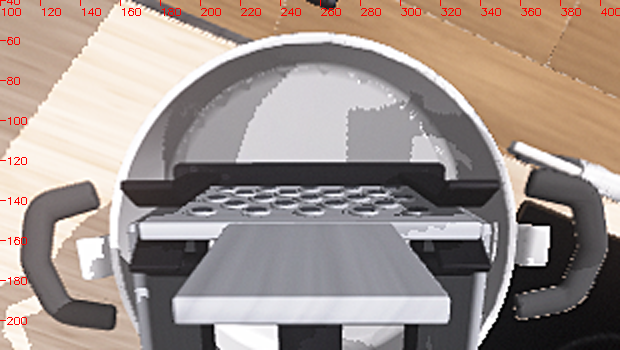

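```bash
python3 - <<'E'
from h import *
plan([.4563,.2403,.2445],112.2)
E
```

```text
pos [0.4593 0.2385 0.2529] yang 110.84 tilt 0.01 z [ 2.e-04  0.e+00 -1.e+00]
travel [0.0022 0.0028 0.0084] twist -0.0302
```

Request:
{"op": "move_arm", "data": {
  "travel": [
    [0.001,0.001,0.003],
    [0.002,0.002,0.006],
    [0.002,0.003,0.008],
    [0.002,0.003,0.008],
    [0.002,0.003,0.008],
    [0.002,0.003,0.008],
    [0.002,0.003,0.008],
    [0.002,0.003,0.008],
    [0.002,0.003,0.008],
    [0.002,0.003,0.008]
  ],
  "twist": [-0.01,-0.02,-0.03,-0.03,-0.03,-0.03,-0.03,-0.03,-0.03,-0.03]
}}

```text
time: 19.3
ee_pos: [0.4563, 0.2411, 0.2449]
eef_rot: [-0.606, 3.082, 0.0]
ft_force: [0.1, -0.1, -4.3]
width: 0.0144
```

```bash
python3 - <<'E'
from h import *
o=monitor.get_obs();print(o['time'],o['ft_force'],o['wrist_torque'],o['width'],np.abs(o['joint_vel']).max())
grab('wrist','w15');grab('side','s15');plan([.4563,.2403,.2445],112.2)
f=load('s15')
c=np.array([.447,.2365,.1595]);th=np.radians(22.2);X=np.array([np.cos(th),np.sin(th),0]);Y=np.array([-np.sin(th),np.cos(th),0])
for zz in (.1595,):
  print('expected feet corners (-x,-y),(+x,-y):',proj(f,[c-.056*X-.0555*Y,c+.056*X-.0555*Y, c+[0,0,.15]-.046*X-.022*Y, c+[0,0,.15]-.046*X+.022*Y]))
g=load('w15'); T=c+[0,0,.15]-.046*X
print('expected tab top in wrist',proj(g,[T-.022*Y,T+.022*Y,T-[0,0,.062]-.046*Y,T-[0,0,.062]+.046*Y]))
crop('s15',170,80,290,210,5,'c25');crop('w15',100,40,410,215,2,'c26')
E
```

```text
19.3 [ 0.12328155 -0.09144249 -4.33927932] [ 0.06648612 -0.11127188  0.02476776] 0.014403140275976983 0.013436466854143108
pos [0.4563 0.2411 0.2448] yang 112.25 tilt 0.01 z [ 1.e-04  1.e-04 -1.e+00]
travel [ 0.0003 -0.0007  0.0003] twist 0.0011
expected feet corners (-x,-y),(+x,-y): [[208.09423597 151.40372774]
 [240.61163901 148.65583828]
 [207.57811762 103.49993423]
 [204.18018432 101.50437606]]
expected tab top in wrist [[179.20413081 191.25353848]
 [321.01058347 191.44443615]
 [165.46597852 152.22959594]
 [338.56318855 152.45603799]]
```

View pics/c25.png

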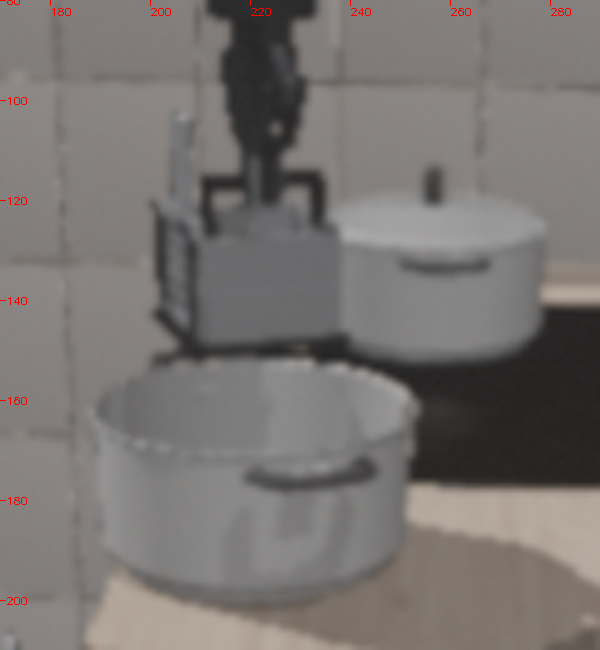

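View pics/c26.png

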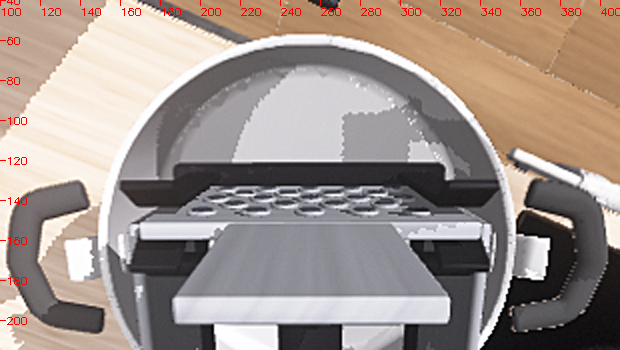

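```bash
python3 - <<'E'
from h import *
print(workorder.close_job())
E
```

```text
the job is handed in; nothing more can be done
None
```

I lifted the grating plate out of the far slot of its stand, slid it into the grater's channel until it met the sill, and let go. I then gripped the grater by its handle bar and handed the job in at about 19.4 s while holding it still over the open pot. No verdict came back, so the checks below are my own.

- **Plate home:** it stopped with about 6.6 N upward force at a TCP height of 0.1186 m, against 0.1187 m expected. Its shoulder and tab edges in the wrist picture sat within about 2 pixels of where a fully home plate should be. In the last pictures it was still seated in the raised grater, with the fingers only on the bar.
- **Hold over the pot:** the TCP was at (0.456, 0.241, 0.245) m, with tool tilt 0.01°. That puts the underside about 5 cm above the rim.
- **Turn:** I set the grater to the handle line at about 22°, with the plate on the robot's side. The turn estimates ranged from 18.6° (first top view) to 23.3°. I trusted the last wrist view (21.5–22.8°); the whole spread is within the 11° allowed.
- **Position:** estimates of the pot's centre differed by up to 4 mm. In the last pictures the grater's edges were 2–3 pixels from prediction in the side view and about 6 in the wrist view, a few millimetres against the 30 mm allowed.
- **Other items:** I did not touch the slicing plate, pot, tea carton or spice jar, and saw no shift in the pictures. I did not measure their final positions.

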